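# Make up a dust-hood counterweight on the bench scale

### The job

Make up the counterweight for the saw's dust hood: thread steel rings one by one over the carrier rod that stands on the scale, not quite centred, lowering each ring gently down onto the stack before you let it go, and stop when the pointer rests inside the green sector. Never push the pointer into the red, do not drop rings down the rod, leave the spare rings off the scale and leave everything else on the bench where it is.

Things in the scene. Friction and masses are not known exactly. Their poses are not given: they have to be found in the camera images.
- scale: blue dial scale, housing 170 x 180 mm, fixed to the bench; sloping dial on its +x side; x, y as the tray's. Origin: middle of its underside, below the tray's centre. The carrier on its tray: dark flange 52 mm across, 6 mm thick, with an upright brass rod 16 mm thick, its tip (edge broken 1.5 mm) 60 mm above the tray floor; firmly clipped, it does not shift under a few newtons
- tray (a point): centre of the round steel tray's floor (160 mm across, rim 8 mm higher, 172 mm across), 126 mm above the bench when empty; z up. The tray sinks on its spring 10 mm per kg (1 N per mm), at most 20 mm. The carrier was clipped down by eye: its rod stands 4 to 8 mm to one side of this point, in any direction, differently each time, and is not measured
- pointer (a joint): red dial pointer: all that the tray bears, carrier (260 to 520 g, differs) included; 0 when empty (lower left), clockwise, 2.4 rad per kg; pushing down on the rod shows too, 0.245 rad per N. Green sector 0.70 to 0.875 kg: 1.68 to 2.10 rad. Red sector from 1.25 kg (3.0 rad) to the end, 2 kg. Short ticks 100 g, long ticks 500 g
- board: pale wooden offcut board, 200 x 200 mm, 15 mm thick, fixed on the bench, on which the rings lie in two rows of two about 100 mm apart, parallel to its edges. Origin: centre of its underside; x and y along its edges
- ring0_mid (a point): centre, half-way up, of a plain steel ballast ring: 54 mm outside, 18.5 mm bore, 10 mm thick, about 155 g (up to 5% more or less), lying flat on the board at the start; z is its axis
- ring1_mid (a point): centre, half-way up, of a plain steel ballast ring: 54 mm outside, 18.5 mm bore, 10 mm thick, about 155 g (up to 5% more or less), lying flat on the board at the start; z is its axis
- ring2_mid (a point): centre, half-way up, of a plain steel ballast ring: 54 mm outside, 18.5 mm bore, 10 mm thick, about 155 g (up to 5% more or less), lying flat on the board at the start; z is its axis
- ring3_mid (a point): centre, half-way up, of a plain steel ballast ring: 54 mm outside, 18.5 mm bore, 10 mm thick, about 155 g (up to 5% more or less), lying flat on the board at the start; z is its axis
- nut: brass hexagon nut, 30 mm across flats, 16 mm high, lying on the ring board; not part of the job. Origin: centre of its underside. Leave alone
- finished: finished counterweight, 54 mm diameter, 66 mm high, with three steel rings and a black knob, standing on the bench; not part of the job. Origin: centre of its underside. Leave alone
- tape: yellow roll of tape, 96 mm diameter, 25 mm high, flat on the bench. Origin: centre of its underside. Leave alone
- spray: blue spray can, 56 mm diameter, 190 mm tall, standing. Origin: centre of its underside. Leave alone
- glue: green glue bottle, 60 mm diameter, 170 mm tall, standing. Origin: centre of its underside. Leave alone
- square: joiner's try square with a dark wooden stock 100 mm long and a 150 mm steel blade, flat on the bench. Origin: underside of the stock's middle. Leave alone
- driver: screwdriver with an orange handle, lying on the bench. Origin: its underside. Leave alone
- offcut: brown wooden offcut 180 x 35 x 20 mm, lying on the bench. Origin: centre of its underside. Leave alone
Things that resemble listed ones, but are neither listed nor needed, are in the scene too. What is shaped like the part that bears ring1_mid but turquoise is not meant. Leave any black look-alike of the part that bears ring3_mid alone.

How it is judged:
By the outcome, as a careful person would: the job done as asked, in the order asked, and still so for the second after the job is handed in, with the robot touching nothing.
It also fails if it takes over 72 s, if anything falls off the work surface, if the arm or the gripper's body presses on something with over 40 N, if the wrist force passes 120 N, or if a joint passes its speed limit or range.

### The arm

A 6-joint arm with a two-finger parallel gripper is mounted at the origin on the work surface. World frame = base frame: x ahead of the robot, y to its left, z up, the work surface at z = 0. Lengths are in m, angles in rad, forces in N, time in s.
With the tool pointing down it reaches from about 0.3 to 0.875 m from the base axis. Payload 6.4 kg.
Tool frame: the origin (TCP) lies on the centre line of the jaws, within the pads' length; the fingertips stand 25 mm ahead of it and the grasp point (between the pads) lies 6 mm ahead of it (ctrl.tips_ahead is the z of the fingertips in the tool frame, in m); z points along the fingers, x is the direction in which the jaws open and shut, and the axes are right-handed (so a half turn about z gives the same grasp; the last joint's range is limited). The gripper opens to 85 mm and grips with 20 to 120 N. Pads are 22 mm wide; open, the fingers measure 114 mm over their backs; the gripper's body (76 mm by 85 mm) begins 54 mm behind the grasp point. The pads swing forward as they close: fully open they stand 13 mm farther back than shut.
Start: joints at [1.06, 0.181, 1.607, -0, 1.354, -0.206], TCP at [0.173, 0.549, 0.256] pointing down, gripper open.
Joint ranges: [-2.99, 2.99], [-0.89, 2.07], [0.3, 2.58], [-1.14, 4.28], [0, 2.63], [-3.12, 3.12]. Speed limits (rad/s): [2.57, 2.57, 3.01, 3.14, 3.14, 3.14].

### API

Orientations are given as a unit quaternion [w, x, y, z].
In Python, from bench import ctrl gives the robot as it stands.
- The arm moves only by the shell command python3 -m pendant 'ROWS'. ROWS is JSON, a list that holds one entry, the list of rows, each a list of 7 numbers: the shift along the tool's x, y, z in m, then the turn, a rotation vector about the tool's x, y, z in rad, then the closure, from -1 (fully open) to 1 (shut). A call has 1 to 10 rows; each row shifts and turns the commanded pose from where the row before left it, along the tool's axes as they then stand; what a row does not reach is not made up. A row lasts 1/10 s, in which the tool goes at most 50 mm and 8.59 degrees, less where a joint would pass 70% of its speed; a pose out of reach is approached as far as the arm can. A call with a gripper value outside its range is refused whole. The fingers move at their own pace and stop on an object; the grip force is fixed at half the most. Time passes only in rows, so rows that do not move let the fingers close. It gives the time, the measured TCP pose, the force and the opening at its end, in the units of the state.
- ctrl.get_obs(): the state, without advancing time (a new reading comes with each control period).
- ctrl.camera(name): name is "scene" or "side" or "wrist"; returns (picture, depth): 384x512x3 uint8, red, green, blue; 384x512 float32, m along the optical axis (not along the pixel's ray), 0 where there is no reading.
- ctrl.calibration(name): a dict with "fov_y" (degrees; the focal length in pixels is half the picture's height over the tangent of half this angle, whatever the lens; pixels are square), "cx", "cy" (the principal point, pixels), "D" ([k1, k2, p1, p2, k3] as OpenCV has them; the pictures are not rectified), "camera_from_world" (4x4, takes a point from world to camera coordinates). Camera axes: x right, y down, z forward; pixel columns grow to the right and rows downward; lengths in m; the calibration is good to about 2 mm. A picture is of the moment at which its call begins: read the wrist's pose just before it. calibration takes no time and is no camera call; for the wrist camera it gives the pose at the moment of the call.
- ctrl.hand_in(): hands the job in, once; it reports no verdict.
The state is a dict: "time_s": time; "q": joint angles; "dq": joint speeds; "joint_efforts": joint torques, N m; "eef_pos": TCP position; "eef_rot": TCP orientation; "wrist_force": force on the tool from outside, world axes, zero at the start; "torque": the same for the moment, N m; "opening": opening from 0.0 (shut) to 1.0 (fully open).
Only numpy, scipy, OpenCV 4.12 (cv2) and the standard library are available. Lean on these libraries where they do the work, as an engineer would, in place of code of your own. Each camera call takes 0.05 s, during which the arm holds its last target.

## Working session

There is one attempt and no reset: what is moved stays moved. The work goes in short steps, Python scripts to look and compute and a shell command to move; the robot and the scene stay as the last step left them, time stands still between calls to the robot, and variables do not carry over. Pictures are saved under pics/ and viewed, and the job is handed in when it is done.

```bash
ls; mkdir -p pics; cat > h.py <<'E'
import numpy as np, cv2, pickle
from bench import ctrl
def snap(name, tag):
    cal=ctrl.calibration(name); o=ctrl.get_obs(); im,d=ctrl.camera(name)
    cv2.imwrite(f'pics/{tag}.png', im[:,:,::-1])
    pickle.dump((cal,o,im,d),open(f'pics/{tag}.pkl','wb'))
    return cal,o,im,d
def load(tag): return pickle.load(open(f'pics/{tag}.pkl','rb'))
def K(cal):
    f=192/np.tan(np.radians(cal['fov_y'])/2)
    return np.array([[f,0,cal['cx']],[0,f,cal['cy']],[0,0,1.]])
def px2w(cal,u,v,depth=None,z=None):
    n=cv2.undistortPoints(np.array([[[u,v]]],float),K(cal),np.array(cal['D']))[0,0]
    T=np.linalg.inv(np.array(cal['camera_from_world']))
    r=np.array([n[0],n[1],1.])
    if depth is not None: return T[:3,:3]@(r*depth)+T[:3,3]
    dr=T[:3,:3]@r; s=(z-T[2,3])/dr[2]; return T[:3,3]+s*dr
def w2px(cal,p):
    T=np.array(cal['camera_from_world']); rv=cv2.Rodrigues(T[:3,:3])[0]
    return cv2.projectPoints(np.array(p,float).reshape(-1,1,3),rv,T[:3,3],K(cal),np.array(cal['D']))[0][:,0]
E
python3 - <<'E'
from h import *
for n in('scene','side','wrist'):
    c,o,im,d=snap(n,n+'0')
    T=np.linalg.inv(np.array(c['camera_from_world'])); print(n,c['fov_y'],c['D'],T[:3,3].round(3),T[:3,2].round(3))
print(o)
E
```

```text
pics
scene 48.72724699615196 [-0.09833637  0.          0.          0.          0.        ] [1.291 0.197 1.174] [-0.553 -0.141 -0.821]
side 46.34783064775906 [0.02290119 0.         0.         0.         0.        ] [-0.354 -0.875  0.791] [ 0.63   0.61  -0.481]
wrist 67.95621930057641 [-0.04233542  0.          0.          0.          0.        ] [0.091 0.574 0.373] [ 0.312 -0.1   -0.945]
{'time_s': 0.1, 'q': array([ 1.05970609e+00,  1.81487744e-01,  1.60789786e+00,  1.28400810e-05,
        1.35380755e+00, -2.06278391e-01]), 'dq': array([-0.00096743, -0.00363234, -0.00016292,  0.00070534,  0.00053979,
        0.00168771]), 'joint_efforts': array([ 6.31867533e-04, -4.45874870e+01, -3.52242136e+01, -2.59186809e-04,
        4.09168322e-03, -1.86587607e-05]), 'eef_pos': array([0.17230572, 0.54809887, 0.25546731]), 'eef_rot': array([ 3.25502536e-04,  8.06261594e-01,  5.91558620e-01, -7.31086811e-04]), 'wrist_force': array([-0.25995605, -0.54006055, -1.20980462]), 'torque': array([-0.00435415,  0.04753826,  0.01968689]), 'opening': 1.00065611671609}
```

View pics/scene0.png

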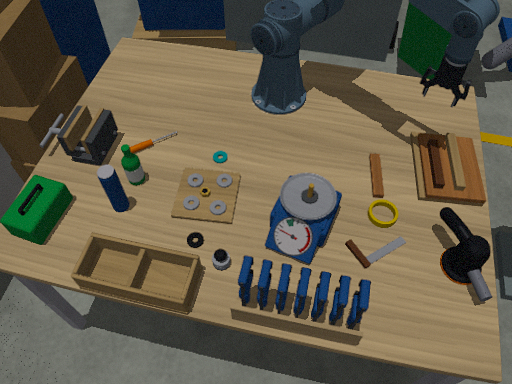

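View pics/side0.png

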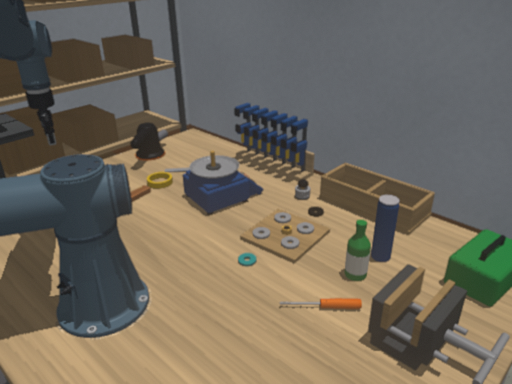

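View pics/wrist0.png

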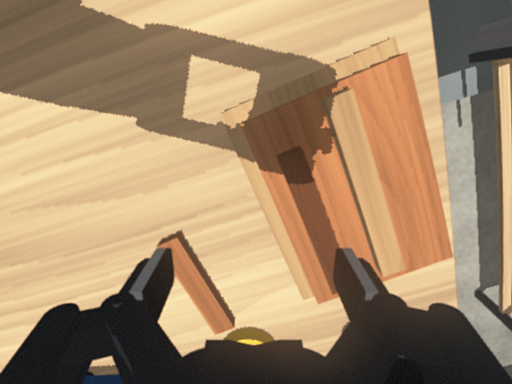

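The scene view shows four grey rings on the board at about (197,179), (225,180), (192,202) and (218,207), with the nut at (205,191). The rod is at (311,190) on the blue scale. The turquoise ring (220,157) and the black ring (195,240) are decoys. Next I'll get the positions.

```bash
python3 - <<'E'
from h import *
c,o,im,d=load('scene0')
for n,u,v in [('r',197,178),('r',225,180),('r',192,202),('r',218,207),('nut',205,191),('rod',311,188),('fin',221,260),('tape',383,213),('spray',108,172),('glue',126,150),('dial',293,236)]:
    p=px2w(c,u,v,depth=d[v,u]); print(n,p.round(4))
# board corners and ring segmentation
for u,v in [(183,168),(240,174),(173,215),(234,222)]:
    print('corner',px2w(c,u,v,z=0.015).round(4))
s=cv2.resize(im[150:280,160:360],None,fx=4,fy=4,interpolation=cv2.INTER_CUBIC)
cv2.imwrite('pics/crop0.png',s[:,:,::-1])
E
```

```text
r [ 0.4885 -0.1892  0.0185]
r [ 0.4758 -0.0934  0.0185]
r [ 0.5832 -0.1778  0.0129]
r [ 0.5856 -0.0876  0.017 ]
nut [ 0.5461 -0.1417  0.0359]
rod [0.5572 0.1966 0.1718]
fin [ 0.7854 -0.0199  0.0574]
tape [ 0.4764  0.444  -0.0038]
spray [ 0.6422 -0.4016  0.1868]
glue [ 0.536  -0.3925  0.1686]
dial [0.6635 0.1701 0.0624]
corner [ 0.455  -0.2514  0.015 ]
corner [ 0.4372 -0.0505  0.015 ]
corner [ 0.6465 -0.2222  0.015 ]
corner [ 0.6281 -0.0229  0.015 ]
```

View pics/crop0.png

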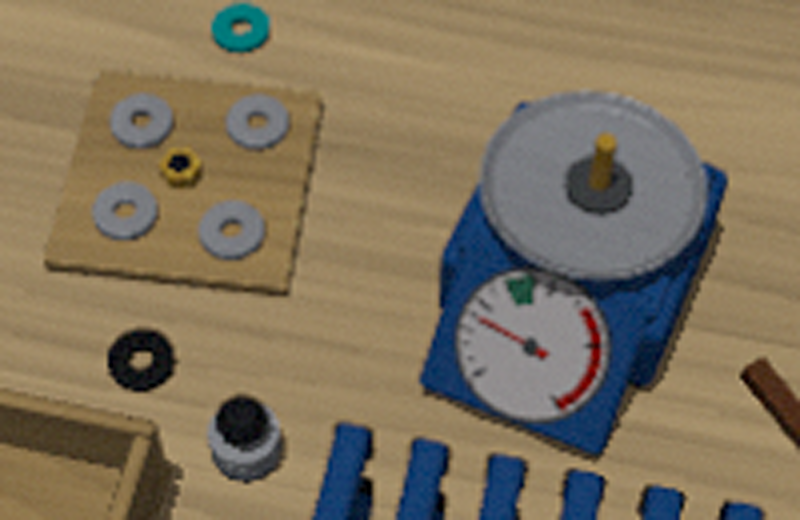

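```bash
python3 -m pendant '[[[0,0,-0.015,0,0,-0.1017,-1],[0,0,-0.015,0,0,-0.1017,-1],[0,0,-0.015,0,0,-0.1017,-1]]]'; python3 -c "
from h import *
from scipy.spatial.transform import Rotation as R
q=ctrl.get_obs()['eef_rot'];print(R.from_quat([*q[1:],q[0]]).as_matrix().round(4),ctrl.tips_ahead)"
```

```text
time_s: 0.45
eef_pos: [0.1724, 0.5483, 0.3013]
eef_rot: [0.0, 0.706, 0.709, -0.001]
wrist_force: [-1.2, 0.6, -0.3]
opening: 0.999
[[-4.5e-03  1.0e+00 -6.0e-04]
 [ 1.0e+00  4.5e-03 -1.0e-03]
 [-1.0e-03 -6.0e-04 -1.0e+00]] 0.025
```

```bash
python3 -m pendant '[[[-0.0351,0.0328,0,0,0,0.0045,-1],[-0.0351,0.0328,0,0,0,0,-1],[-0.0351,0.0328,0,0,0,0,-1],[-0.0351,0.0328,0,0,0,0,-1],[-0.0351,0.0328,0,0,0,0,-1],[-0.0351,0.0328,0,0,0,0,-1],[-0.0351,0.0328,0,0,0,0,-1],[-0.0351,0.0328,0,0,0,0,-1],[-0.0351,0.0328,0,0,0,0,-1],[-0.0351,0.0328,0,0,0,0,-1]]]';python3 -m pendant '[[[0,0,0,0,0,0,-1],[0,0,0,0,0,0,-1]]]'; python3 -c "
from h import *
snap('wrist','w1')"
```

```text
time_s: 1.45
eef_pos: [0.5001, 0.1946, 0.3011]
eef_rot: [-0.0, 0.709, 0.706, -0.0]
wrist_force: [-0.0, 0.9, 0.1]
opening: 1.0
time_s: 1.65
eef_pos: [0.4994, 0.1954, 0.3007]
eef_rot: [-0.001, 0.71, 0.705, -0.0]
wrist_force: [-0.5, 0.6, -0.3]
opening: 1.0
```

View pics/w1.png

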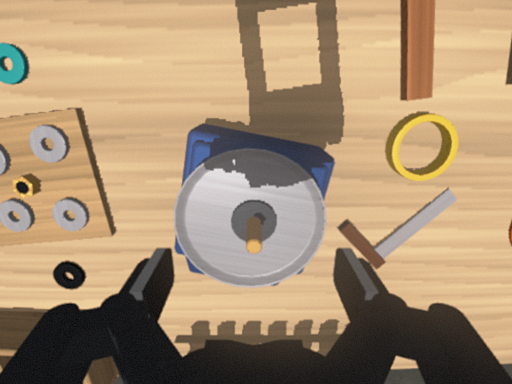

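```bash
python3 - <<'E'
from h import *
c,o,im,d=load('w1')
T=np.linalg.inv(np.array(c['camera_from_world'])); print(T.round(4))
s=cv2.resize(im[180:290,170:340],None,fx=4.5,fy=4.5,interpolation=cv2.INTER_CUBIC)
cv2.imwrite('pics/w1c.png',s[:,:,::-1])
for v in range(205,256,3): print(v,[tuple(px2w(c,u,v,depth=d[v,u]).round(4)) for u in (254,)],im[v,254])
E
```

```text
[[ 6.800e-03  9.452e-01  3.264e-01  4.140e-01]
 [ 1.000e+00 -6.600e-03 -1.700e-03  1.961e-01]
 [ 5.000e-04  3.264e-01 -9.452e-01  4.188e-01]
 [ 0.000e+00  0.000e+00  0.000e+00  1.000e+00]]
205 [(np.float64(0.53), np.float64(0.1961), np.float64(0.129))] [105 103 105]
208 [(np.float64(0.5343), np.float64(0.1961), np.float64(0.1272))] [103 101 102]
211 [(np.float64(0.5374), np.float64(0.1961), np.float64(0.1284))] [107 104 105]
214 [(np.float64(0.5408), np.float64(0.1961), np.float64(0.1287))] [80 77 78]
217 [(np.float64(0.5435), np.float64(0.1961), np.float64(0.131))] [112  94  72]
220 [(np.float64(0.5437), np.float64(0.196), np.float64(0.1383))] [112  94  72]
223 [(np.float64(0.5442), np.float64(0.196), np.float64(0.1447))] [112  92  73]
226 [(np.float64(0.5437), np.float64(0.196), np.float64(0.1531))] [110  91  69]
229 [(np.float64(0.5436), np.float64(0.196), np.float64(0.16))] [111  93  69]
232 [(np.float64(0.5447), np.float64(0.196), np.float64(0.1644))] [111  90  69]
235 [(np.float64(0.5435), np.float64(0.1959), np.float64(0.1731))] [111  93  71]
238 [(np.float64(0.5442), np.float64(0.1959), np.float64(0.1778))] [122 101  74]
241 [(np.float64(0.5451), np.float64(0.1959), np.float64(0.1819))] [209 162 100]
244 [(np.float64(0.5478), np.float64(0.1959), np.float64(0.1828))] [227 180 106]
247 [(np.float64(0.5514), np.float64(0.1959), np.float64(0.1822))] [229 183 109]
250 [(np.float64(0.5543), np.float64(0.1958), np.float64(0.1828))] [229 184 110]
253 [(np.float64(0.5579), np.float64(0.1958), np.float64(0.1821))] [201 169 138]
```

View pics/w1c.png

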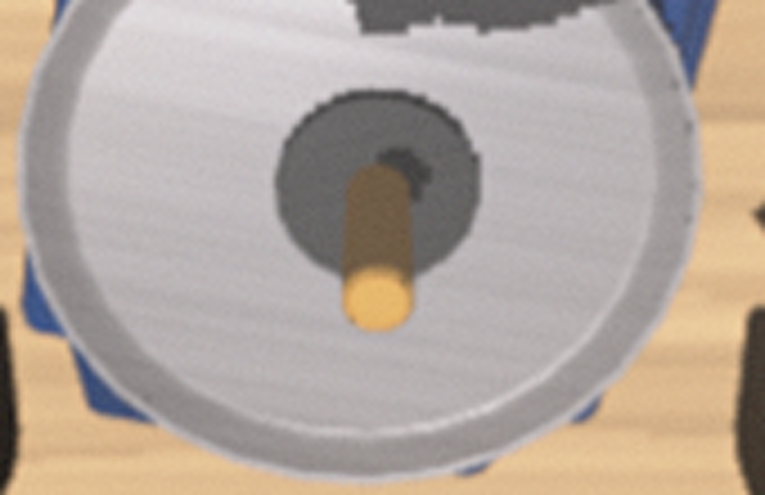

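```bash
cat >> h.py <<'E'
def grid(cal,d):
    v,u=np.mgrid[0:384,0:512]; n=cv2.undistortPoints(np.stack([u,v],-1).reshape(-1,1,2).astype(float),K(cal),np.array(cal['D'])).reshape(384,512,2)
    T=np.linalg.inv(np.array(cal['camera_from_world']))
    P=np.concatenate([n,np.ones((384,512,1))],-1)*d[...,None]
    return P@T[:3,:3].T+T[:3,3]
def rodtip(tag,near=None):
    c,o,im,d=load(tag); im=im.astype(int)
    m=(im[...,0]>170)&(im[...,0]-im[...,2]>70)
    P=grid(c,d); m&=(P[...,2]>0.17)&(P[...,2]<0.195)
    n,l,st,ce=cv2.connectedComponentsWithStats(m.astype(np.uint8))
    i=1+np.argmax(st[1:,4]); (u,v)=ce[i]; zt=np.median(P[l==i][:,2])
    # ellipse bounds
    return st[i],ce[i],zt,px2w(c,u,v,z=zt)
E
python3 - <<'E'
from h import *
r=rodtip('w1');print(r)
c,o,im,d=load('w1');print(o['eef_pos'],np.linalg.inv(np.array(c['camera_from_world']))[:3,3]-o['eef_pos'])
# scene view estimate + dial crop
c,o,im,d=load('scene0')
s=cv2.resize(im[205:265,265:325],None,fx=9,fy=9,interpolation=cv2.INTER_CUBIC)
cv2.imwrite('pics/dial0.png',s[:,:,::-1])
P=grid(c,d)[205:265,265:325]; 
E
```

```text
(array([246, 240,  16,  13, 162], dtype=int32), array([253.41358025, 246.15432099]), np.float64(0.18213373082750695), array([0.55049592, 0.19532122, 0.18213373]))
[0.49941281 0.19542909 0.30067227] [-0.0854165   0.00063819  0.11812129]
```

View pics/dial0.png

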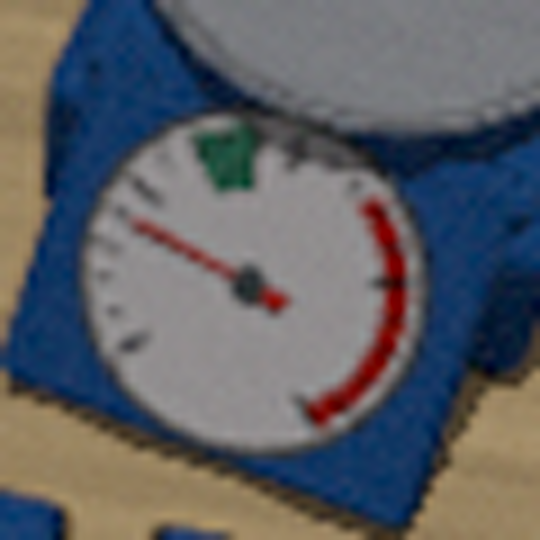

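```bash
python3 -m pendant '[[[-0.045,0.003,0,0,0,0,-1],[-0.048,0.003,0,0,0,0,-1],[-0.048,0.003,0,0,0,0,-1],[-0.048,0.003,0,0,0,0,-1],[-0.048,0.003,0,0,0,0,-1],[-0.048,0.003,0,0,0,0,-1],[-0.045,0.002,0,0,0,0,-1],[0,0,0,0,0,0,-1],[0,0,0,0,0,0,-1]]]'; python3 -c "
from h import *
snap('wrist','w2')"
```

```text
time_s: 2.6
eef_pos: [0.5176, -0.1329, 0.3011]
eef_rot: [-0.001, 0.709, 0.706, 0.0]
wrist_force: [-0.0, -0.4, -0.0]
opening: 0.999
```

View pics/w2.png

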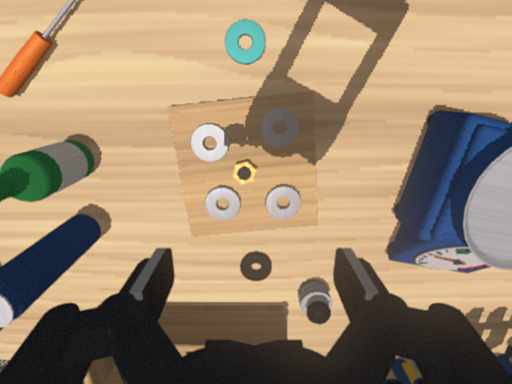

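```bash
python3 - <<'E'
from h import *
# dial affine (crop coords)
tk=np.array([(130,345),(145,187),(297,150),(388,282),(305,405)],float)
th=1.2*np.arange(5); C=np.c_[np.cos(th),np.sin(th),np.ones(5)]
A,res,_,_=np.linalg.lstsq(C,tk,rcond=None); print(A.round(1),(C@A-tk).round(1))
def ang(p,c0): 
    w=np.linalg.solve(A[:2].T,np.array(p,float)-c0); return np.arctan2(w[1],w[0])
for p in [(135,220),(122,215),(100,240),(112,309),(203,140),(252,130),(372,207)]: print(p,ang(p,A[2])/2.4,ang(p,np.array([247,286]))/2.4)
c,o,im,d=load('w2'); P=grid(c,d)
for (u,v) in [(209,142),(280,127),(222,203),(283,202),(244,172)]:
    w=P[v-22:v+23,u-22:u+23]; m=(w[...,2]>0.0205)&(w[...,2]<0.030)
    q=w[m]; print((u,v),m.sum(),np.median(q[:,2]),q[:,:2].min(0).round(4),q[:,:2].max(0).round(4),((q[:,:2].min(0)+q[:,:2].max(0))/2).round(4))
print('board z',np.median(P[165:180,265:300,2]),'bench z',np.median(P[270:290,200:230,2]))
s=cv2.resize(im[80:250,150:340],None,fx=4,fy=4,interpolation=cv2.INTER_CUBIC); cv2.imwrite('pics/w2c.png',s[:,:,::-1])
E
```

```text
[[-121.3   62.2]
 [ -65.2 -123. ]
 [ 250.7  280.2]] [[-0.6 -2.5]
 [ 0.9  1.1]
 [-0.9  1.3]
 [ 0.4 -3.1]
 [ 0.1  3.3]]
(135, 220) 0.3971277551237449 0.4194741672827544
(122, 215) 0.3925099230144823 0.4126861497788545
(100, 240) 0.3043712487486486 0.32223743729170634
(112, 309) 0.11043096615550833 0.1251181801399986
(203, 140) 0.7222294347233663 0.737170209744221
(252, 130) 0.8635897775702012 0.873413602795729
(372, 207) 1.2806326692837917 1.2723839724632138
(209, 142) 1038 0.02526030837921639 [ 0.4708 -0.2203] [ 0.5235 -0.1673] [ 0.4972 -0.1938]
(280, 127) 1096 0.02528560493442064 [ 0.4501 -0.1231] [ 0.5041 -0.0696] [ 0.4771 -0.0964]
(222, 203) 863 0.025203249385599646 [ 0.5514 -0.2049] [ 0.6152 -0.1473] [ 0.5833 -0.1761]
(283, 202) 863 0.025222125671649 [ 0.5604 -0.114 ] [ 0.614 -0.063] [ 0.5872 -0.0885]
(244, 172) 161 0.025044938970262887 [ 0.5073 -0.1787] [ 0.5741 -0.1301] [ 0.5407 -0.1544]
board z 0.015386119314279079 bench z -7.084394346093537e-05
```

View pics/w2c.png

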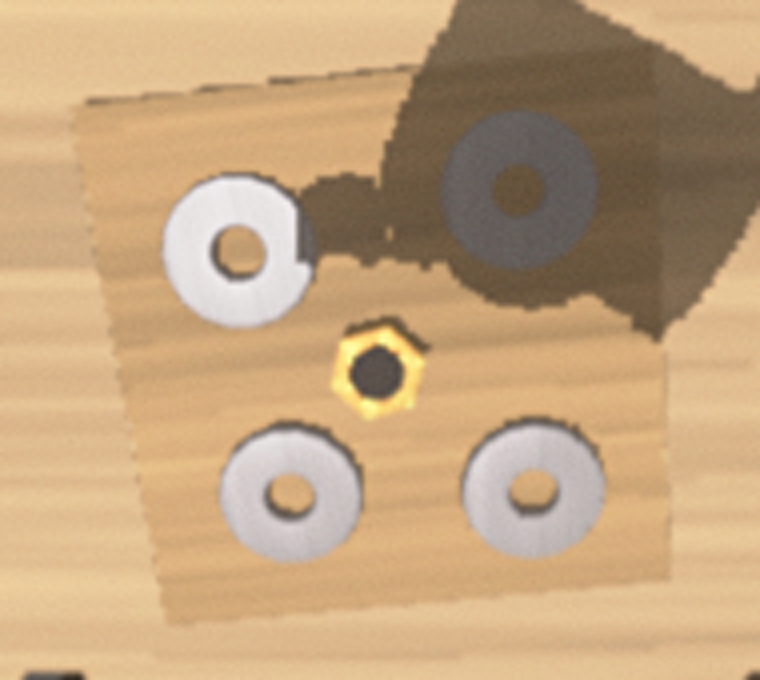

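```bash
cat >> h.py <<'E'
def ring(tag,u,v,ztop,r=30):
    """ring centre from low-saturation top face + depth, outer contour ellipse"""
    c,o,im,d=load(tag); P=grid(c,d)
    im=im.astype(int); sat=im.max(-1)-im.min(-1)
    m=(abs(P[...,2]-ztop)<0.0035)&(sat<30)
    k=np.zeros_like(m); k[v-r:v+r,u-r:u+r]=1; m&=k
    n,l,st,ce=cv2.connectedComponentsWithStats(m.astype(np.uint8))
    i=1+np.argmax(st[1:,4]); mm=(l==i).astype(np.uint8)
    cs,_=cv2.findContours(mm,cv2.RETR_CCOMP,cv2.CHAIN_APPROX_NONE)
    cs=sorted(cs,key=len)[::-1]
    out=[]
    for q in cs[:2]:
        W=np.array([px2w(c,*p[0],z=ztop)[:2] for p in q])
        # circle fit
        A=np.c_[2*W,np.ones(len(W))]; s=np.linalg.lstsq(A,(W**2).sum(1),rcond=None)[0]
        out.append((s[:2].round(4),round(float(np.sqrt(s[2]+s[0]**2+s[1]**2)),4),len(q)))
    return out
E
python3 - <<'E'
from h import *
for p in [(209,142),(280,127),(222,203),(283,202)]: print(p,ring('w2',*p,0.025))
E
```

```text
(209, 142) [(array([ 0.4971, -0.1933]), 0.0258, 106), (array([ 0.497 , -0.1934]), 0.0098, 39)]
(280, 127) [(array([ 0.4769, -0.0967]), 0.0262, 111), (array([ 0.4768, -0.0968]), 0.0097, 40)]
(222, 203) [(array([ 0.5874, -0.179 ]), 0.0257, 96), (array([ 0.5874, -0.1788]), 0.0098, 36)]
(283, 202) [(array([ 0.5861, -0.0889]), 0.0257, 96), (array([ 0.5861, -0.0892]), 0.01, 38)]
```

```bash
python3 - <<'E'
from h import *
c,o,im,d=load('w2'); P=grid(c,d); print(o['eef_pos'])
m=(d>0)&(d<0.25)&(P[...,2]>0.2)
q=P[m]-o['eef_pos']; 
for lo in np.arange(-0.05,0.06,0.005):
    s=q[(q[:,1]>lo)&(q[:,1]<lo+.005)]
    if len(s): print(round(lo,3),len(s),'zmin',s[:,2].min().round(4),'x range',s[:,0].min().round(3),s[:,0].max().round(3))
E
```

```text
[ 0.5176187  -0.13287581  0.30107247]
-0.05 1098 zmin -0.0076 x range -0.016 0.011
-0.045 2078 zmin -0.0117 x range -0.018 0.01
-0.04 636 zmin 0.0364 x range -0.02 0.001
-0.035 880 zmin 0.0444 x range -0.02 -0.013
-0.03 967 zmin 0.0489 x range -0.02 -0.014
-0.025 710 zmin 0.0524 x range -0.019 -0.01
-0.02 671 zmin 0.0474 x range -0.021 -0.009
-0.015 835 zmin 0.0476 x range -0.022 -0.01
-0.01 741 zmin 0.0479 x range -0.013 -0.009
-0.005 692 zmin 0.0486 x range -0.013 -0.009
-0.0 693 zmin 0.0483 x range -0.013 -0.009
0.005 738 zmin 0.0475 x range -0.014 -0.01
0.01 832 zmin 0.0472 x range -0.021 -0.009
0.015 686 zmin 0.0475 x range -0.021 -0.009
0.02 699 zmin 0.053 x range -0.019 -0.009
0.025 956 zmin 0.0485 x range -0.02 -0.014
0.03 894 zmin 0.0443 x range -0.019 -0.012
0.035 646 zmin 0.0371 x range -0.019 0.0
0.04 2046 zmin -0.012 x range -0.018 0.011
0.045 1156 zmin -0.008 x range -0.015 0.012
0.05 909 zmin -0.0052 x range -0.015 0.011
0.055 1235 zmin -0.004 x range -0.014 0.007
```

```bash
python3 -m pendant '[[[0.0145,0.023,0.05,0,0,0,-0.6],[0.0145,0.023,0.05,0,0,0,-0.6],[0.0145,0.023,0.05,0,0,0,-0.6],[0,0,0.03,0,0,0,-0.6],[0,0,0,0,0,0,-0.6],[0,0,0,0,0,0,-0.6]]]'; python3 -c "
from h import *
snap('wrist','w3')"
```

```text
time_s: 3.25
eef_pos: [0.5785, -0.094, 0.14]
eef_rot: [-0.0, 0.708, 0.707, -0.0]
wrist_force: [0.2, -0.3, 0.1]
opening: 0.799
```

View pics/w3.png

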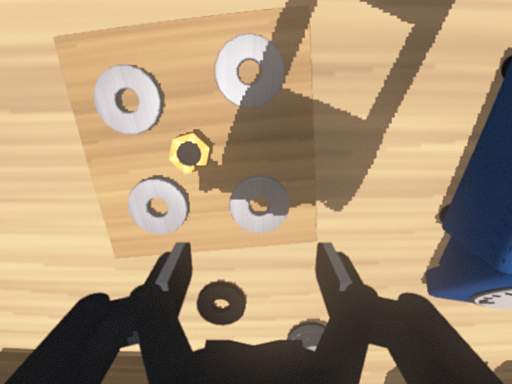

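```bash
python3 - <<'E'
from h import *
c,o,im,d=load('w3'); P=grid(c,d); print(o['eef_pos'])
m=(d>0)&(d<0.16)&(P[...,2]>0.09)
q=P[m]-o['eef_pos']; 
for lo in np.arange(-0.05,0.06,0.005):
    s=q[(q[:,1]>lo)&(q[:,1]<lo+.005)]
    if len(s) and s[:,2].min()<0.02: print(round(lo,3),len(s),'zmin',np.sort(s[:,2])[:3].round(4),'x range',s[:,0].min().round(3),s[:,0].max().round(3))
for p in [(260,205),(159,205)]: print(p,ring('w3',*p,0.025,40))
E
```

```text
[ 0.57853494 -0.0939573   0.1399696 ]
-0.05 840 zmin [-0.0109 -0.0109 -0.01  ] x range -0.014 0.006
-0.045 658 zmin [-0.0129 -0.0124 -0.0122] x range -0.015 0.011
-0.04 1126 zmin [-0.014  -0.0136 -0.0132] x range -0.018 0.012
-0.035 1654 zmin [-0.0182 -0.0174 -0.0173] x range -0.019 0.01
0.03 1628 zmin [-0.0176 -0.0171 -0.0171] x range -0.019 0.011
0.035 1156 zmin [-0.014  -0.0136 -0.0135] x range -0.018 0.012
0.04 650 zmin [-0.0132 -0.0127 -0.012 ] x range -0.015 0.011
0.045 872 zmin [-0.0112 -0.0109 -0.0098] x range -0.014 0.01
(260, 205) [(array([ 0.5864, -0.0887]), 0.026, 163), (array([ 0.5864, -0.0889]), 0.0093, 58)]
(159, 205) [(array([ 0.5878, -0.1786]), 0.0262, 165), (array([ 0.5878, -0.1787]), 0.0095, 59)]
```

```bash
python3 -m pendant '[[[0.0051,0.0078,0.02,0,0,0,-0.6],[0,0,0.03,0,0,0,-0.6],[0,0,0.03,0,0,0,-0.6],[0,0,0.012,0,0,0,-0.6],[0,0,0.006,0,0,0,-0.6],[0,0,0.003,0,0,0,-0.6],[0,0,0,0,0,0,-0.6]]]'
```

```text
time_s: 4.0
eef_pos: [0.5875, -0.0912, 0.04]
eef_rot: [0.001, 0.709, 0.706, 0.0]
wrist_force: [0.1, 0.3, -0.0]
opening: 0.803
```

```bash
python3 -m pendant '[[[0.001,-0.0005,0.001,0,0,0,-0.6],[0,0,0,0,0,0,-0.6]]]'; python3 -m pendant '[[[0,0,0,0,0,0,0],[0,0,0,0,0,0,0.3],[0,0,0,0,0,0,0.5],[0,0,0,0,0,0,1],[0,0,0,0,0,0,1]]]'; python3 -c "
from h import *
snap('wrist','w4')"
```

```text
time_s: 4.2
eef_pos: [0.5865, -0.0898, 0.0384]
eef_rot: [0.001, 0.709, 0.706, 0.0]
wrist_force: [0.2, 0.3, 0.2]
opening: 0.798
time_s: 4.7
eef_pos: [0.5866, -0.0899, 0.0386]
eef_rot: [0.001, 0.709, 0.706, 0.0]
wrist_force: [-1.6, 1.1, 6.0]
opening: 0.616
```

View pics/w4.png

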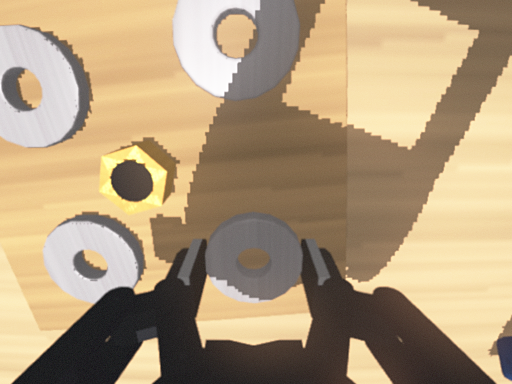

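The ring is between the pads, with its bore visible at (254,260). I'll lift it.

```bash
python3 -m pendant '[[[0,0,-0.005,0,0,0,1],[0,0,-0.02,0,0,0,1],[0,0,-0.045,0,0,0,1],[0,0,-0.05,0,0,0,1],[0,0,-0.05,0,0,0,1],[0.02,-0.01,-0.05,0,0,0,1],[0.045,-0.01,-0.03,0,0,0,1],[0.048,-0.01,0,0,0,0,1],[0.048,0,0,0,0,0,1],[0.048,0,0,0,0,0,1]]]';python3 -m pendant '[[[0.045,0,0,0,0,0,1],[0.03,0,0,0,0,0,1],[0,0,0,0,0,0,1],[0,0,0,0,0,0,1]]]'; python3 -c "
from h import *
snap('wrist','w5'); snap('scene','scene5')"
```

```text
time_s: 5.75
eef_pos: [0.5579, 0.1151, 0.2809]
eef_rot: [0.0, 0.709, 0.705, 0.0]
wrist_force: [-0.2, -0.5, -2.1]
opening: 0.606
time_s: 6.15
eef_pos: [0.5584, 0.189, 0.2801]
eef_rot: [-0.0, 0.708, 0.706, -0.001]
wrist_force: [0.8, -0.6, -1.6]
opening: 0.609
```

View pics/w5.png

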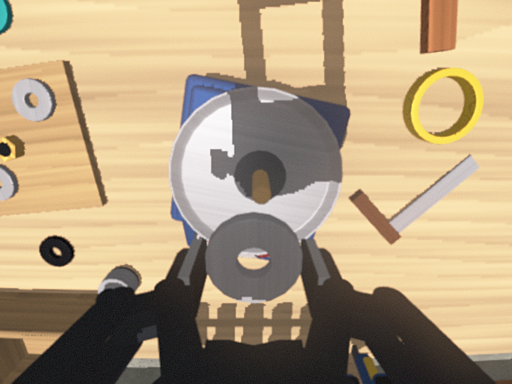

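```bash
cat >> h.py <<'E'
def held(tag):
    c,o,im,d=load(tag); P=grid(c,d); T=np.array(c['camera_from_world'])
    im=im.astype(int); sat=im.max(-1)-im.min(-1)
    z0=o['eef_pos'][2]
    m=(P[...,2]<z0-0.008)&(P[...,2]>z0-0.019)&(sat<30)&(im.mean(-1)>60)
    m[:200]=0; m[:,:200]=0; m[:,310:]=0
    m=cv2.morphologyEx(m.astype(np.uint8),cv2.MORPH_OPEN,np.ones((3,3),np.uint8))
    n,l,st,ce=cv2.connectedComponentsWithStats(m); i=1+np.argmax(st[1:,4]); mm=(l==i)
    Q=P[mm]; zt=np.median(Q[:,2])
    A=np.c_[Q-Q.mean(0)]; nrm=np.linalg.svd(A[np.abs(Q[:,2]-zt)<0.002],full_matrices=False)[2][2]
    cs,_=cv2.findContours(mm.astype(np.uint8),cv2.RETR_CCOMP,cv2.CHAIN_APPROX_NONE)
    out=[]
    for q in sorted(cs,key=len)[::-1][:2]:
        W=np.array([px2w(c,*p[0],z=zt)[:2] for p in q])
        A=np.c_[2*W,np.ones(len(W))]; s=np.linalg.lstsq(A,(W**2).sum(1),rcond=None)[0]
        out.append((s[:2].round(4),round(float(np.sqrt(s[2]+s[0]**2+s[1]**2)),4),len(q)))
    return zt,nrm.round(3),out,(np.r_[out[-1][0],zt]-o['eef_pos']).round(4)
def rodfront(tag,ylim=(0.15,0.24)):
    c,o,im,d=load(tag); P=grid(c,d); im=im.astype(int)
    m=(im[...,0]-im[...,2]>25)&(P[...,2]>0.140)&(P[...,2]<0.19)&(abs(P[...,1]-0.196)<0.03)&(abs(P[...,0]-0.55)<0.04)
    Q=P[m]; zt=np.percentile(Q[:,2],97)
    side=Q[Q[:,2]<zt-0.004]; top=Q[Q[:,2]>zt-0.002]
    # circle radius 8 fit on side points
    from scipy.optimize import least_squares
    f=lambda p: np.hypot(side[:,0]-p[0],side[:,1]-p[1])-0.008
    r=least_squares(f,[0.551,0.196],loss='soft_l1',f_scale=0.0005)
    return len(side),len(top),zt,r.x.round(4),(top.mean(0).round(4) if len(top) else None)
E
python3 - <<'E'
from h import *
print(held('w5'),load('w5')[1]['eef_pos'])
print(rodfront('w1'),rodfront('w5'))
c,o,im,d=load('w5')
s=cv2.resize(im[150:320,180:340],None,fx=4,fy=4,interpolation=cv2.INTER_CUBIC); cv2.imwrite('pics/w5c.png',s[:,:,::-1])
E
```

```text
(np.float64(0.26659137576469044), array([0.002, 0.001, 1.   ]), [(array([0.5577, 0.1892]), 0.0265, 279), (array([0.5572, 0.1892]), 0.0083, 87)], array([-0.0012,  0.0002, -0.0135])) [0.55837799 0.18902329 0.2800624 ]
(255, 161, np.float64(0.1831071307305942), array([0.5518, 0.1955]), array([0.5509, 0.1954, 0.1822])) (218, 231, np.float64(0.18312233225563043), array([0.5517, 0.1954]), array([0.5511, 0.1954, 0.1822]))
```

View pics/w5c.png

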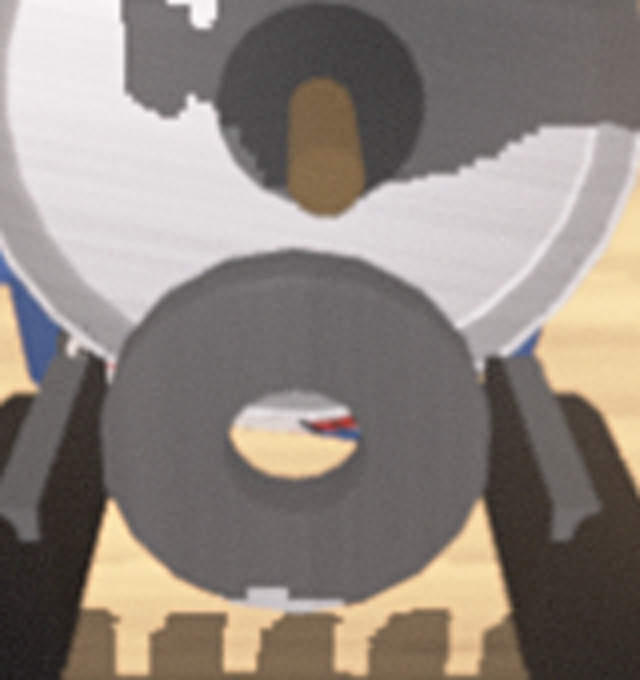

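```bash
cat >> h.py <<'E'
def cfit(W,R=None):
    from scipy.optimize import least_squares
    f=lambda p: np.hypot(W[:,0]-p[0],W[:,1]-p[1])-(p[2] if R is None else R)
    r=least_squares(f,[*W.mean(0),0.02],loss='soft_l1',f_scale=0.0005); return r.x
def held2(tag,off=0.0135):
    """analysis by synthesis: project top-rim circles R=27, 9.25 mm; score image-gradient + depth; here via depth steps"""
    c,o,im,d=load(tag); P=grid(c,d)
    zt=np.median(P[...,2][(abs(P[...,2]-(o['eef_pos'][2]-off))<0.003)&(np.hypot(P[...,0]-o['eef_pos'][0],P[...,1]-o['eef_pos'][1])<0.027)])
    ex,ey,_=o['eef_pos']
    # model: seen depth along pixel is ring (top,walls) vs not. mask of ring solid in depth
    body=(P[...,2]<zt+0.0025)&(P[...,2]>zt-0.0125)&(d>0)
    best=None
    def model(cx,cy):
        t=np.linspace(0,2*np.pi,120,endpoint=False); m=np.zeros((384,512),np.uint8)
        def poly(R,z): return np.round(w2px(c,np.c_[cx+R*np.cos(t),cy+R*np.sin(t),np.full(120,z)])*16).astype(np.int32)
        a=np.zeros_like(m);b=np.zeros_like(m)
        hull=cv2.convexHull(np.r_[poly(.027,zt),poly(.027,zt-.01)]); cv2.fillPoly(m,[hull],1,shift=4)
        cv2.fillPoly(a,[poly(.00925,zt)],1,shift=4);cv2.fillPoly(b,[poly(.00925,zt-.01)],1,shift=4)
        m[(a&b)>0]=0; return m
    # evaluate within band |y-ey|<0.0235 (avoid fingers)
    band=(abs(P[...,1]-ey)<0.9)
    u0,u1=[int(x) for x in sorted(w2px(c,[[ex,ey-0.021,zt],[ex,ey+0.021,zt]])[:,0])]
    sl=(slice(200,330),slice(u0,u1))
    from scipy.optimize import minimize
    def cost(p): return (model(p[0],p[1])[sl]!=body[sl]).sum()
    g=[(cost((ex+a,ey+b)),a,b) for a in np.arange(-.004,.00401,.0005) for b in np.arange(-.003,.00301,.0005)]
    g=sorted(g); k=[x for x in g if x[0]<=g[0][0]*1.1]
    ab=np.mean([x[1:] for x in k],0)
    return zt,g[0],len(k),ab.round(4),np.array([ex+ab[0],ey+ab[1]]).round(4)
E
python3 - <<'E'
from h import *
print(held2('w5'))
c,o,im,d=load('w5'); P=grid(c,d); zt=.2666
m=abs(P[...,2]-zt)<0.0015
m[:205]=0;m[330:]=0;m[:,:200]=0;m[:,310:]=0
q=P[m]; print(m.sum(),q.min(0),q.max(0),np.percentile(q,[1,99],axis=0))
E
```

```text
(np.float64(0.2666180788441769), (np.int64(446), np.float64(0.002), np.float64(0.0)), 11, array([0.0016, 0.0004]), array([0.56  , 0.1894]))
5826 [0.53264107 0.16119281 0.26510046] [0.58593379 0.21830743 0.26809603] [[0.53385255 0.16358704 0.26524208]
 [0.58343967 0.21496999 0.26786327]]
```

```bash
python3 - <<'E'
from h import *
c,o,im,d=load('w5')
s=cv2.resize(im[150:320,180:340],None,fx=4,fy=4,interpolation=cv2.INTER_CUBIC)
t=np.linspace(0,2*np.pi,200)
for cx,col in((0.5585,(255,0,0)),(0.5597,(0,255,0))):
  for R,z in((.027,.2666),(.00925,.2666),(.027,.2566),(.00925,.2566)):
    p=w2px(c,np.c_[cx+R*np.cos(t),.1894+R*np.sin(t),np.full(200,z)])
    p=((p-[180,150]+.5)*4).round().astype(int); cv2.polylines(s,[p],True,col,1)
cv2.imwrite('pics/w5o.png',s[:,:,::-1])
E
```

```text
(no output)
```

View pics/w5o.png

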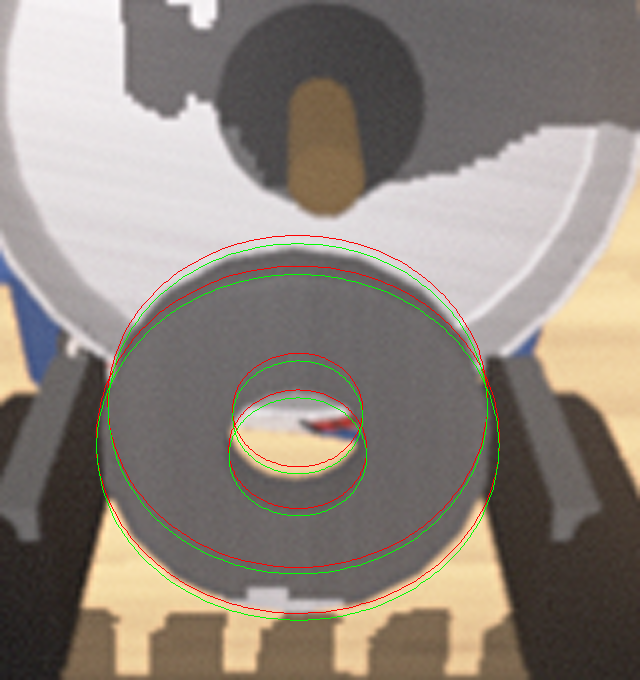

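```bash
python3 -m pendant '[[[0.0064,0.029,0.01,0,0,0,1],[0,0,0.03,0,0,0,1],[0,0,0.025,0,0,0,1],[0,0,0.005,0,0,0,1],[0,0,0,0,0,0,1],[0,0,0,0,0,0,1]]]'; python3 -c "
from h import *
snap('wrist','w6')
c,o,im,d=load('w6');print(rodfront('w6'))
s=cv2.resize(im[150:320,160:340],None,fx=4.4,fy=4.4,interpolation=cv2.INTER_CUBIC)
cv2.imwrite('pics/w6c.png',s[:,:,::-1])
"
```

```text
time_s: 6.85
eef_pos: [0.5888, 0.1942, 0.212]
eef_rot: [0.001, 0.709, 0.705, 0.001]
wrist_force: [0.4, 0.2, -1.9]
opening: 0.608
(354, 519, np.float64(0.1831870865243591), array([0.5517, 0.1954]), array([0.5512, 0.1954, 0.1822]))
```

View pics/w6c.png

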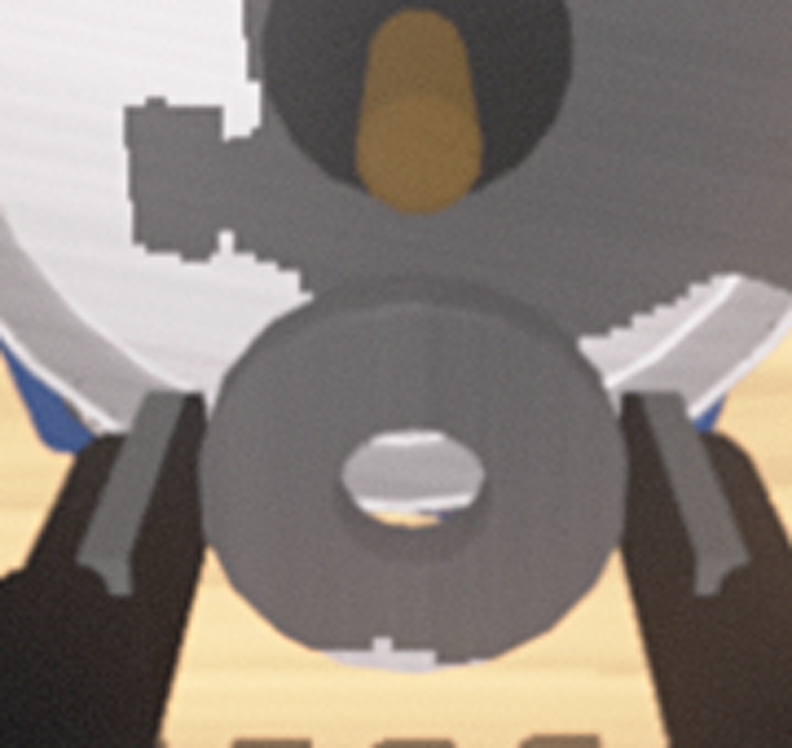

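```bash
python3 - <<'E'
from h import *
c,o,im,d=load('w6');P=grid(c,d); print(o['eef_pos'],K(c))
for u,v in [(235,262),(275,262),(254,235),(254,290)]: print(u,v,d[v,u],P[v,u].round(4))
# top-face via brightness: edges along column u=254 & rows
for dep in (0.155,0.158,0.161): print(dep,px2w(c,253.9,262.7,depth=dep).round(4))
print(im[215:310,254].mean(-1).round().astype(int).tolist())
print(im[262,195:315].mean(-1).round().astype(int).tolist())
print(d[215:310:3,254].round(4).tolist())
E
```

```text
[0.5888455  0.19421048 0.21204124] [[284.88642811   0.         253.36038876]
 [  0.         284.88642811 191.26246002]
 [  0.           0.           1.        ]]
235 262 0.15273626 [0.5892 0.1845 0.1982]
275 262 0.0 [0.503  0.1947 0.3298]
254 235 0.14752306 [0.5731 0.1948 0.198 ]
254 290 0.15884408 [0.6076 0.1946 0.1981]
0.155 [0.5909 0.1947 0.1964]
0.158 [0.5926 0.1947 0.1938]
0.161 [0.5943 0.1947 0.1912]
[98, 99, 98, 107, 117, 115, 107, 110, 105, 107, 108, 108, 107, 107, 107, 107, 111, 107, 105, 110, 107, 106, 109, 106, 109, 110, 111, 109, 109, 106, 110, 109, 139, 191, 227, 219, 190, 178, 173, 169, 170, 171, 168, 170, 168, 163, 161, 164, 191, 219, 213, 198, 203, 200, 157, 110, 99, 102, 104, 104, 102, 104, 105, 108, 114, 114, 113, 116, 109, 111, 110, 110, 114, 114, 114, 113, 113, 112, 112, 112, 113, 107, 130, 190, 207, 207, 203, 205, 217, 219, 219, 217, 214, 214, 214]
[51, 54, 49, 52, 51, 53, 53, 53, 52, 55, 77, 100, 108, 104, 107, 109, 107, 110, 109, 112, 113, 115, 111, 113, 112, 109, 111, 105, 107, 113, 110, 110, 108, 108, 111, 110, 108, 109, 108, 109, 107, 100, 92, 97, 119, 154, 
[... 318 characters left out ...]
56, 56, 56, 57, 56, 55, 63, 84, 102]
[0.1467999964952469, 0.14429999887943268, 0.14480000734329224, 0.14509999752044678, 0.1462000012397766, 0.14579999446868896, 0.14710000157356262, 0.14820000529289246, 0.14720000326633453, 0.148499995470047, 0.14920000731945038, 0.23639999330043793, 0.23729999363422394, 0.2370000034570694, 0.23440000414848328, 0.23420000076293945, 0.23280000686645508, 0.23340000212192535, 0.38440001010894775, 0.1607999950647354, 0.1574999988079071, 0.15700000524520874, 0.15649999678134918, 0.1565999984741211, 0.15760000050067902, 0.15880000591278076, 0.15870000422000885, 0.15929999947547913, 0.15940000116825104, 0.16179999709129333, 0.4066999852657318, 0.40630000829696655]
```

```bash
python3 - <<'E'
from h import *
c,o,im,d=load('w6')
print(d[295:310,254].round(3).tolist())
for v in (219.5,302,303,247,278.3): print(v,px2w(c,253.9,v,z=0.198).round(4))
for u in (160+342/4.4,160+486/4.4): print(px2w(c,u,262,z=.198).round(4))
for v in (150+95/4.4,150+212/4.4): print('rod',px2w(c,255,v,z=.182).round(4))
for u in (160+356/4.4,160+483/4.4): print('rod',px2w(c,u,184,z=.181).round(4))
E
```

```text
[0.1599999964237213, 0.1589999943971634, 0.1599999964237213, 0.1599999964237213, 0.1589999943971634, 0.16099999845027924, 0.16099999845027924, 0.16200000047683716, 0.4050000011920929, 0.4059999883174896, 0.40700000524520874, 0.40700000524520874, 0.40799999237060547, 0.4059999883174896, 0.4090000092983246]
219.5 [0.5643 0.1948 0.198 ]
302 [0.6161 0.1945 0.198 ]
303 [0.6168 0.1945 0.198 ]
247 [0.5802 0.1947 0.198 ]
278.3 [0.5999 0.1946 0.198 ]
[0.5894 0.186  0.198 ]
[0.5895 0.2036 0.198 ]
rod [0.5435 0.1955 0.182 ]
rod [0.5587 0.1954 0.182 ]
rod [0.5507 0.1877 0.181 ]
rod [0.5508 0.2036 0.181 ]
```

```bash
python3 -m pendant '[[[0.0007,-0.013,0,0,0,0,1],[0,-0.013,0,0,0,0,1],[0,-0.0129,0,0,0,0,1],[0,0,0,0,0,0,1],[0,0,0,0,0,0,1]]]'; python3 -c "
from h import *
snap('wrist','w7')
c,o,im,d=load('w7')
s=cv2.resize(im[150:320,160:340],None,fx=4.4,fy=4.4,interpolation=cv2.INTER_CUBIC)
cv2.imwrite('pics/w7c.png',s[:,:,::-1])
"
```

```text
time_s: 7.4
eef_pos: [0.55, 0.1958, 0.212]
eef_rot: [0.001, 0.709, 0.706, 0.001]
wrist_force: [0.9, 0.5, -0.6]
opening: 0.608
```

View pics/w7c.png

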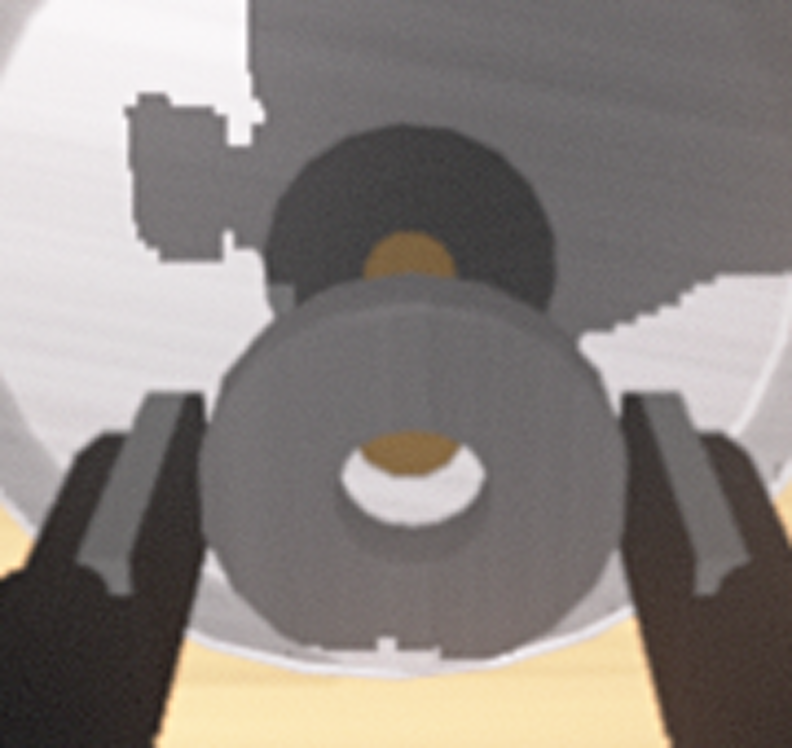

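```bash
python3 - <<'E'
from h import *
c,o,im,d=load('w7')
print(im[240:262,254].tolist())
for v in (257,257.7,258.5): print('rod far edge',px2w(c,252.7,v,z=.182).round(4))
for v in (247,278.3): print(v,px2w(c,253.9,v,z=0.198).round(4))
for u in (160+358/4.4,160+462/4.4): print('rod at bore top edge',px2w(c,u,248,z=.182).round(4))
for u in (160+365/4.4,160+455/4.4): print('shaft',px2w(c,u,211,z=.135).round(4))
for u in (160+342/4.4,160+486/4.4): print(px2w(c,u,262,z=.198).round(4))
print(rodfront('w7'))
E
```

```text
[[111, 108, 108], [111, 109, 109], [113, 109, 111], [112, 109, 110], [114, 111, 113], [109, 108, 109], [114, 109, 110], [119, 108, 100], [130, 107, 81], [133, 105, 68], [138, 108, 71], [138, 107, 70], [136, 107, 71], [140, 110, 73], [135, 105, 67], [133, 105, 69], [136, 107, 68], [136, 115, 88], [173, 161, 154], [209, 204, 206], [221, 214, 217], [219, 214, 216]]
rod far edge [0.5575 0.1955 0.182 ]
rod far edge [0.558  0.1955 0.182 ]
rod far edge [0.5586 0.1955 0.182 ]
247 [0.5413 0.1962 0.198 ]
278.3 [0.561  0.1962 0.198 ]
rod at bore top edge [0.5513 0.1888 0.182 ]
rod at bore top edge [0.5514 0.2028 0.182 ]
shaft [0.5478 0.1882 0.135 ]
shaft [0.5478 0.2034 0.135 ]
[0.5505 0.1875 0.198 ]
[0.5506 0.2051 0.198 ]
(41, 154, np.float64(0.18323431287584932), array([0.5518, 0.1954]), array([0.5543, 0.1956, 0.1823]))
```

```bash
python3 -m pendant '[[[-0.0005,0.0002,0.003,0,0,0,1],[0,0,0.002,0,0,0,1],[0,0,0.002,0,0,0,1],[0,0,0.001,0,0,0,1],[0,0,0.001,0,0,0,1]]]'; python3 -m pendant '[[[0,0,0.001,0,0,0,1],[0,0,0.001,0,0,0,1]]]'; python3 -c "
from h import *
snap('wrist','w8')
c,o,im,d=load('w8')
s=cv2.resize(im[150:320,160:340],None,fx=4.4,fy=4.4,interpolation=cv2.INTER_CUBIC)
cv2.imwrite('pics/w8c.png',s[:,:,::-1])
"
```

```text
time_s: 7.95
eef_pos: [0.5492, 0.1951, 0.2011]
eef_rot: [-0.0, 0.709, 0.706, -0.0]
wrist_force: [0.5, 0.3, -1.4]
opening: 0.607
time_s: 8.15
eef_pos: [0.5493, 0.1952, 0.1994]
eef_rot: [0.0, 0.709, 0.706, 0.0]
wrist_force: [0.1, 0.4, -0.8]
opening: 0.608
```

View pics/w8c.png

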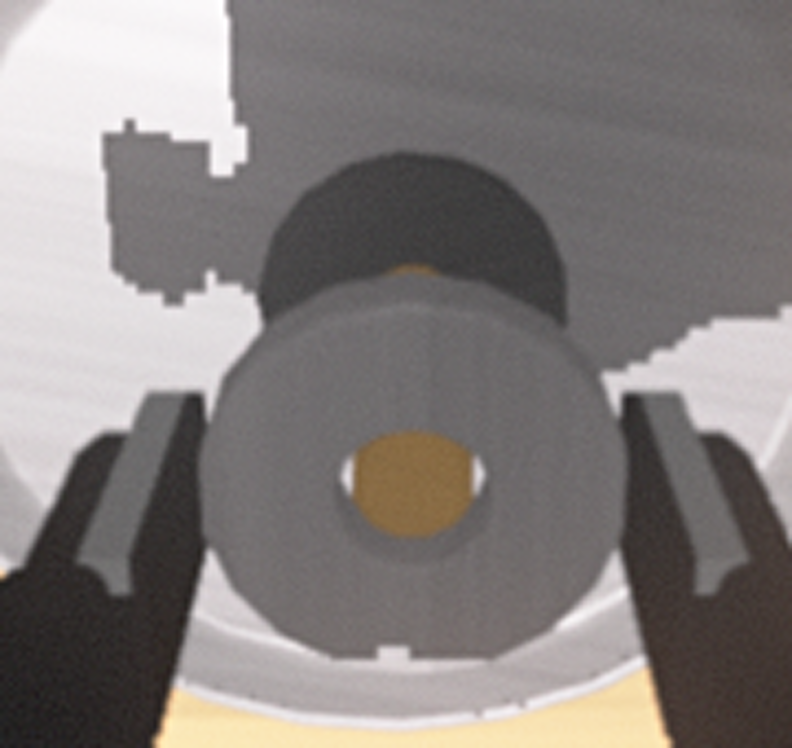

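```bash
python3 -m pendant '[[[0,0,0.005,0,0,0,1],[0,0,0.008,0,0,0,1],[0,0,0.008,0,0,0,1],[0,0,0.008,0,0,0,1],[0,0,0.007,0,0,0,1],[0,0,0.004,0,0,0,1],[0,0,0.002,0,0,0,1],[0,0,0,0,0,0,1],[0,0,0,0,0,0,1]]]'; python3 -c "
from h import *
snap('scene','s9')
c,o,im,d=load('s9');print(o['eef_pos'])
s=cv2.resize(im[165:265,255:345],None,fx=6,fy=6,interpolation=cv2.INTER_CUBIC)
cv2.imwrite('pics/s9c.png',s[:,:,::-1])
"
```

```text
time_s: 9.1
eef_pos: [0.5493, 0.1952, 0.1576]
eef_rot: [-0.0, 0.709, 0.706, 0.0]
wrist_force: [-0.0, 0.1, -1.4]
opening: 0.608
[0.54925457 0.1951909  0.1576037 ]
```

View pics/s9c.png

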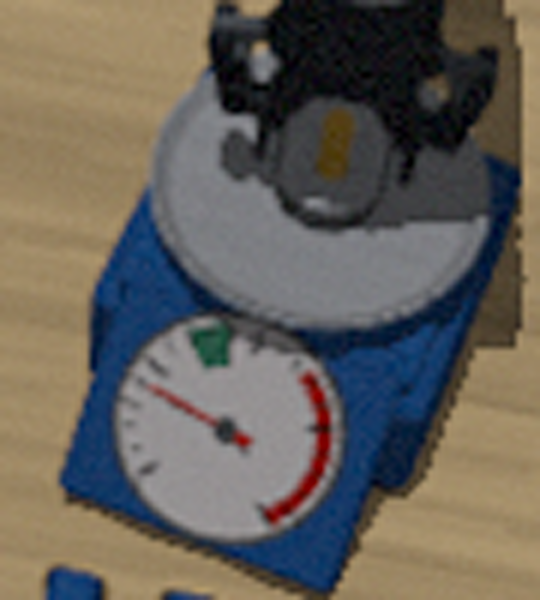

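```bash
cat >> h.py <<'E'
from scipy.optimize import least_squares
_tk=[((130,345),0,1),((145,187),.5,1),((297,150),1,1),((388,282),1.5,1),((305,405),2,1)]
_an=[((203,140),.70),((252,130),.875),((372,207),1.25),((112,309),.1),((100,240),.3),((122,215),.4),((165,158),.6)]
def _A():
    s=lambda p:np.array([265+p[0]/9,205+p[1]/9])-0.45
    def res(a):
        M=a.reshape(3,2); r=[]
        for p,m,_ in _tk: r+=list(s(p)-(np.array([np.cos(2.4*m),np.sin(2.4*m),1])@M))
        for p,m in _an:
            w=np.linalg.solve(M[:2].T,s(p)-M[2]); t=np.arctan2(w[1],w[0])-2.4*m; r.append(13*np.arctan2(np.sin(t),np.cos(t)))
        return r
    a0=np.array([-121.3,62.2,-65.2,-123,250.7*1,280.2])/9; a0[4]+=265;a0[5]+=205
    q=least_squares(res,a0,loss='soft_l1',f_scale=0.3); return q.x.reshape(3,2),np.array(q.fun)
def dial(tag):
    c,o,im,d=load(tag); im=im.astype(float); M,f=_A()
    v,u=np.mgrid[205:265,265:325]; W=np.linalg.solve(M[:2].T,np.stack([u-M[2,0],v-M[2,1]]).reshape(2,-1)).T
    rad=np.hypot(*W.T); I=im[205:265,265:325].reshape(-1,3); red=np.clip(I[:,0]-(I[:,1]+I[:,2])/2-25,0,None)
    k=(rad<0.93)&(rad>0.3)&(red>0)
    th=np.arctan2(W[:,1],W[:,0])%(2*np.pi)
    k&=(th<2.95)
    V=(W[k]/rad[k][:,None]*(red[k]*rad[k])[:,None]).sum(0)
    m0=np.arctan2(V[1],V[0])/2.4
    return round(float(m0),4),int(k.sum()),f.round(2)
E
python3 - <<'E'
from h import *
print(dial('scene0')); print(dial('s9')[:2]);print(dial('scene5')[:2])
E
```

```text
(0.3853, 17, array([ 0.11,  0.44, -0.1 , -0.05,  0.04, -0.28, -0.1 ,  0.15, -0.01,
       -0.4 ,  0.68, -0.39,  0.78,  0.19,  0.03, -0.31,  0.03]))
(0.3907, 16)
(0.3855, 17)
```

```bash
python3 -m pendant '[[[0,0,0.002,0,0,0,1],[0,0,0.001,0,0,0,1],[0,0,0.001,0,0,0,1],[0,0,0,0,0,0,1]]]'; python3 -c "
from h import *
snap('scene','s10');print(dial('s10')[:2])"; python3 -m pendant '[[[0,0,0.001,0,0,0,1],[0,0,0.001,0,0,0,1],[0,0,0,0,0,0,1]]]'; python3 -c "
from h import *
snap('scene','s11');print(dial('s11')[:2])"
```

```text
time_s: 9.55
eef_pos: [0.5491, 0.1951, 0.1532]
eef_rot: [-0.0, 0.709, 0.706, -0.0]
wrist_force: [0.3, -0.3, -2.0]
opening: 0.607
(0.3854, 17)
time_s: 9.9
eef_pos: [0.5491, 0.1951, 0.1513]
eef_rot: [-0.0, 0.709, 0.706, -0.0]
wrist_force: [1.1, -0.0, -1.6]
opening: 0.603
(0.4102, 15)
```

```bash
python3 -m pendant '[[[0,0,0.0008,0,0,0,1],[0,0,0.0005,0,0,0,1],[0,0,0,0,0,0,1]]]'; python3 -c "
from h import *
snap('scene','s12');print(dial('s12')[:2])"
```

```text
time_s: 10.25
eef_pos: [0.5493, 0.1952, 0.1502]
eef_rot: [0.0, 0.709, 0.706, 0.0]
wrist_force: [-0.8, 0.5, 0.2]
opening: 0.606
(0.5169, 14)
```

```bash
python3 -m pendant '[[[0,0,0,0,0,0,0],[0,0,0,0,0,0,-0.3],[0,0,0,0,0,0,-0.5],[0,0,0,0,0,0,-0.6],[0,0,0,0,0,0,-0.6]]]'; python3 -c "
from h import *
snap('scene','s13');print(dial('s13')[:2])"
python3 -m pendant '[[[0,0,-0.01,0,0,0,-0.6],[0,0,-0.03,0,0,0,-0.6],[0,0,-0.045,0,0,0,-0.6],[0,0,-0.045,0,0,0,-0.6],[0,0,0,0,0,0,-0.6],[0,0,0,0,0,0,-0.6]]]'; python3 -c "
from h import *
snap('wrist','w14');snap('scene','s14');print(dial('s14')[:2],rodfront('w14'))
c,o,im,d=load('s14')
s=cv2.resize(im[165:265,255:345],None,fx=6,fy=6,interpolation=cv2.INTER_CUBIC)
cv2.imwrite('pics/s14c.png',s[:,:,::-1])
"
```

```text
time_s: 10.8
eef_pos: [0.5493, 0.1952, 0.1502]
eef_rot: [0.0, 0.709, 0.706, 0.0]
wrist_force: [0.3, 0.1, 0.6]
opening: 0.799
(0.5536, 15)
time_s: 11.45
eef_pos: [0.5501, 0.1953, 0.2825]
eef_rot: [0.001, 0.709, 0.706, 0.002]
wrist_force: [-0.1, -0.4, -0.4]
opening: 0.796
(0.5502, 16) (213, 208, np.float64(0.18152949179663966), array([0.5518, 0.1955]), array([0.551 , 0.1953, 0.1806]))
```

View pics/s14c.png

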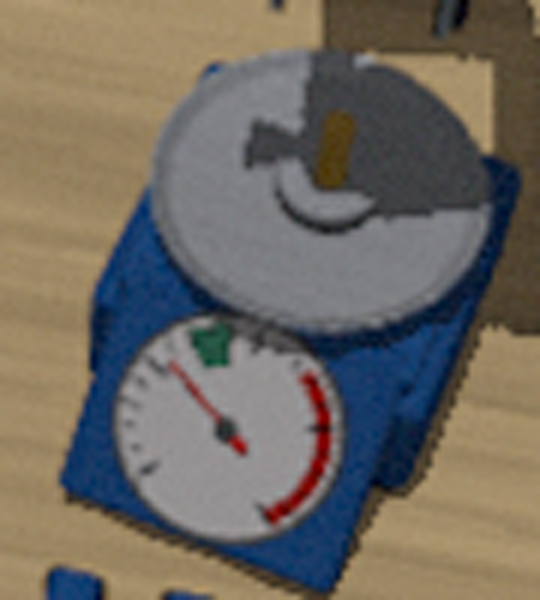

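View pics/w14.png

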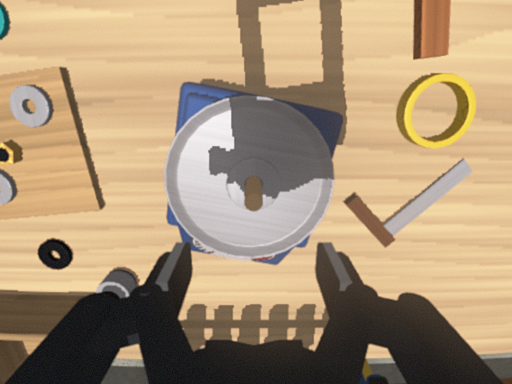

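```bash
python3 -m pendant '[[[-0.042,-0.0104,0,0,0,0,-0.6],[-0.042,-0.0104,0,0,0,0,-0.6],[-0.042,-0.0104,0,0,0,0,-0.6],[-0.042,-0.0104,0,0,0,0,-0.6],[-0.042,-0.0104,0,0,0,0,-0.6],[-0.041,-0.0104,0.02,0,0,0,-0.6],[-0.041,-0.0107,0.02,0,0,0,-0.6],[0,0.02,0.045,0,0,0,-0.6],[0,0,0.045,0,0,0,-0.6],[0,0,0.0125,0,0,0,-0.6]]]';python3 -m pendant '[[[0,0,0,0,0,0,-0.6]]]'; python3 -c "
from h import *
snap('wrist','w15')"
```

```text
time_s: 12.55
eef_pos: [0.4905, -0.0953, 0.1315]
eef_rot: [-0.006, 0.709, 0.705, -0.002]
wrist_force: [-0.2, 0.6, -1.4]
opening: 0.8
time_s: 12.65
eef_pos: [0.4925, -0.0955, 0.1348]
eef_rot: [-0.004, 0.709, 0.706, -0.001]
wrist_force: [-0.0, 0.1, -1.0]
opening: 0.797
```

View pics/w15.png

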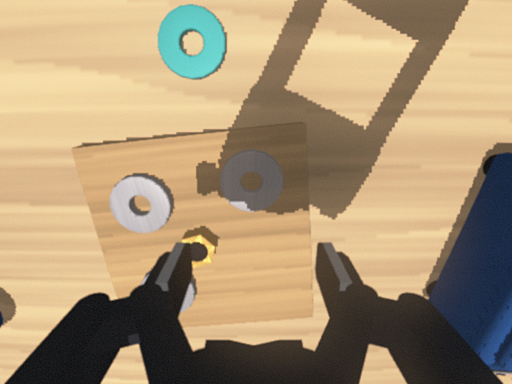

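```bash
python3 - <<'E'
from h import *
o=ctrl.get_obs();print(o['eef_pos'],o['eef_rot'])
c,oo,im,d=load('w15');P=grid(c,d);print(np.median(P[175:187,228:240,2]),ring('w15',251,181,0.0245,40))
E
python3 -m pendant '[[[0,0,0,0,0,0,-0.6],[0,0,0,0,0,0,-0.6]]]'; python3 -c "
from h import *
snap('wrist','w16')
c,oo,im,d=load('w16');P=grid(c,d);print(oo['eef_pos'],np.median(P[175:187,228:240,2]),ring('w16',251,181,0.025,40))"
```

```text
[ 0.49421207 -0.09607139  0.13710466] [-1.32807150e-03  7.08414353e-01  7.05795354e-01 -5.08517175e-04]
0.0253791784006714 [(array([ 0.4766, -0.0967]), 0.0262, 177), (array([ 0.4766, -0.0967]), 0.0092, 61)]
time_s: 12.9
eef_pos: [0.4963, -0.0969, 0.1399]
eef_rot: [0.002, 0.708, 0.706, 0.001]
wrist_force: [0.1, -0.3, 0.4]
opening: 0.798
[ 0.49634786 -0.09688914  0.13989578] 0.02539252876498134 [(array([ 0.4765, -0.0967]), 0.0261, 176), (array([ 0.4767, -0.0967]), 0.0093, 62)]
```

```bash
python3 -m pendant '[[[0.0002,-0.0197,0.01,0,0,0,-0.6],[0,0,0.03,0,0,0,-0.6],[0,0,0.03,0,0,0,-0.6],[0,0,0.018,0,0,0,-0.6],[0,0,0.007,0,0,0,-0.6],[0,0,0.003,0,0,0,-0.6],[0,0,0,0,0,0,-0.6],[0,0,0,0,0,0,-0.6]]]'
```

```text
time_s: 13.75
eef_pos: [0.4762, -0.0967, 0.0408]
eef_rot: [0.001, 0.709, 0.706, 0.0]
wrist_force: [0.9, -0.0, -0.1]
opening: 0.803
```

```bash
python3 -m pendant '[[[0,0.0003,0.0015,0,0,0,-0.6],[0,0,0,0,0,0,-0.6],[0,0,0,0,0,0,0],[0,0,0,0,0,0,0.3],[0,0,0,0,0,0,0.5],[0,0,0,0,0,0,1],[0,0,0,0,0,0,1]]]'
python3 -m pendant '[[[0,0,-0.005,0,0,0,1],[0,0,-0.02,0,0,0,1],[0,0,-0.045,0,0,0,1],[0,0,-0.05,0,0,0,1],[0,0,-0.05,0,0,0,1],[0.02,0.01,-0.04,0,0,0,1],[0.045,0.02,0,0,0,0,1],[0.045,0.02,0,0,0,0,1],[0.045,0.02,0,0,0,0,1],[0.045,0.02,0,0,0,0,1]]]'; python3 -m pendant '[[[0.045,0.015,0,0,0,0,1],[0.04,0.005,0,0,0,0,1],[0.007,0.002,0,0,0,0,1],[0,0,0,0,0,0,1],[0,0,0,0,0,0,1]]]'
```

```text
time_s: 14.45
eef_pos: [0.4758, -0.0965, 0.0389]
eef_rot: [0.0, 0.709, 0.706, 0.0]
wrist_force: [-3.4, 1.7, 7.7]
opening: 0.605
time_s: 15.45
eef_pos: [0.5666, 0.1051, 0.2483]
eef_rot: [0.0, 0.709, 0.706, -0.0]
wrist_force: [0.6, -0.8, -0.6]
opening: 0.605
time_s: 15.95
eef_pos: [0.5883, 0.1943, 0.2478]
eef_rot: [-0.0, 0.709, 0.706, -0.001]
wrist_force: [-0.3, 0.5, -1.3]
opening: 0.607
```

```bash
python3 -m pendant '[[[0.0005,0,0.015,0,0,0,1],[0,0,0.015,0,0,0,1],[0,0,0.006,0,0,0,1],[0,0,0,0,0,0,1],[0,0,0,0,0,0,1],[0,0,0,0,0,0,1]]]'; python3 -c "
from h import *
snap('wrist','w17')
c,o,im,d=load('w17');print(rodfront('w17'),o['eef_pos'])
s=cv2.resize(im[150:320,160:340],None,fx=4.4,fy=4.4,interpolation=cv2.INTER_CUBIC)
cv2.imwrite('pics/w17c.png',s[:,:,::-1])
"
```

```text
time_s: 16.55
eef_pos: [0.5892, 0.1957, 0.2127]
eef_rot: [0.0, 0.709, 0.706, 0.0]
wrist_force: [0.7, 0.3, -1.9]
opening: 0.606
(332, 504, np.float64(0.18154659773114154), array([0.5517, 0.1954]), array([0.551 , 0.1954, 0.1806])) [0.58915363 0.19565152 0.2127233 ]
```

View pics/w17c.png

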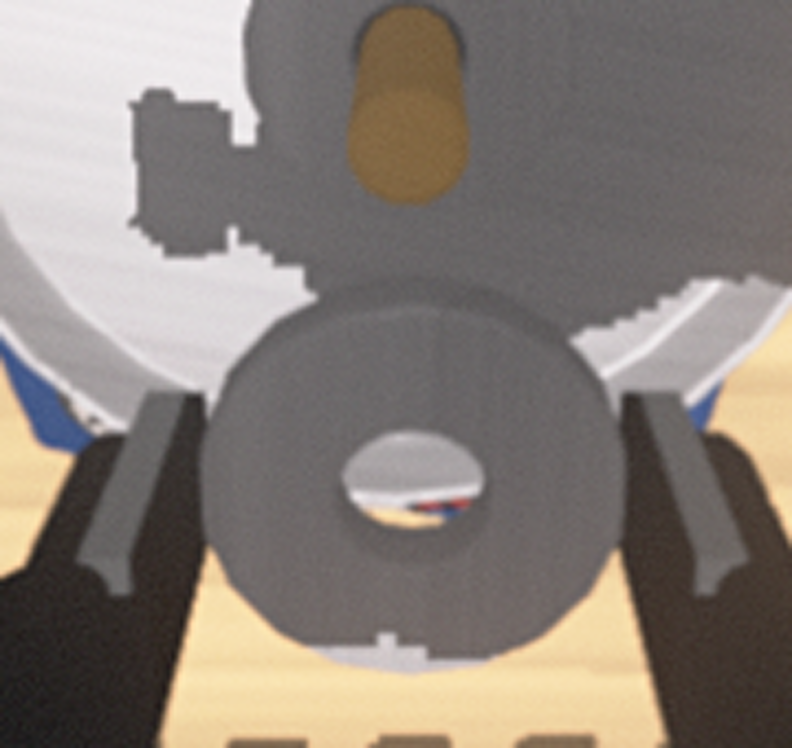

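```bash
python3 - <<'E'
from h import *
c,o,im,d=load('w17');P=grid(c,d)
z=np.median(P[225:240,240:268,2]);print(z)
print(im[215:310,254].mean(-1).round().astype(int).tolist())
for v in (219.5,303,247,278.3): print(v,px2w(c,253.9,v,z=z).round(4))
E
```

```text
0.19905768929451123
[95, 95, 96, 101, 107, 115, 111, 106, 101, 104, 104, 104, 104, 103, 104, 105, 104, 106, 104, 101, 107, 105, 103, 106, 105, 105, 106, 104, 104, 106, 105, 103, 119, 154, 177, 177, 170, 167, 164, 168, 167, 167, 165, 163, 158, 161, 183, 213, 205, 148, 96, 147, 204, 211, 172, 111, 92, 95, 99, 98, 95, 98, 99, 105, 108, 110, 111, 111, 107, 108, 112, 108, 108, 108, 109, 108, 111, 109, 110, 109, 104, 128, 189, 209, 205, 201, 203, 202, 210, 218, 218, 214, 213, 211, 208]
219.5 [0.5644 0.1962 0.1991]
303 [0.6168 0.196  0.1991]
247 [0.5803 0.1961 0.1991]
278.3 [0.5999 0.196  0.1991]
```

```bash
python3 -m pendant '[[[-0.0006,-0.013,0,0,0,0,1],[0,-0.013,0,0,0,0,1],[0,-0.013,0,0,0,0,1],[0,0,0.002,0,0,0,1],[0,0,0.002,0,0,0,1],[0,0,0.002,0,0,0,1],[0,0,0,0,0,0,1]]]'; python3 -c "
from h import *
snap('wrist','w18')
c,o,im,d=load('w18')
s=cv2.resize(im[150:320,160:340],None,fx=4.4,fy=4.4,interpolation=cv2.INTER_CUBIC)
cv2.imwrite('pics/w18c.png',s[:,:,::-1])
"
```

```text
time_s: 17.3
eef_pos: [0.5501, 0.1951, 0.2058]
eef_rot: [-0.0, 0.709, 0.706, -0.0]
wrist_force: [-1.1, -0.6, -1.5]
opening: 0.606
```

View pics/w18c.png

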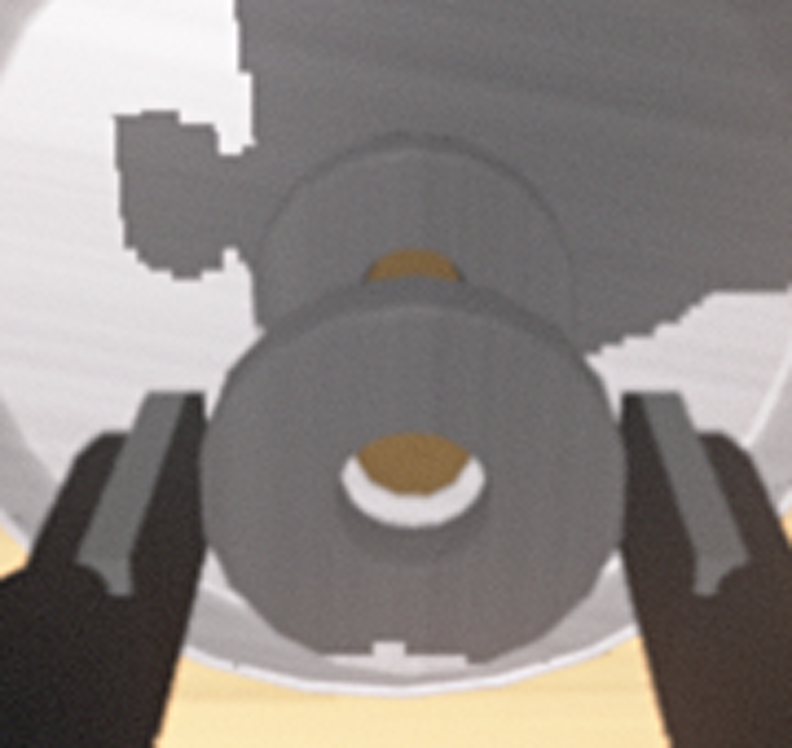

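```bash
python3 -c "
from h import *
c,o,im,d=load('w18')
print(px2w(c,254,150+494/4.4,z=.1805).round(4),[px2w(c,253.9,v,z=o['eef_pos'][2]-.0137).round(4) for v in (247,278.3)])"; python3 -m pendant '[[[0,0,0.002,0,0,0,1],[0,0,0.002,0,0,0,1],[0,0,0.002,0,0,0,1],[0,0,0.002,0,0,0,1]]]'; python3 -m pendant '[[[0,0,0.004,0,0,0,1],[0,0,0.006,0,0,0,1],[0,0,0.006,0,0,0,1],[0,0,0.006,0,0,0,1],[0,0,0.005,0,0,0,1],[0,0,0.004,0,0,0,1],[0,0,0,0,0,0,1],[0,0,0,0,0,0,1]]]'; python3 -c "
from h import *
snap('scene','s19');print(dial('s19')[:2])"
```

```text
[0.5581 0.1956 0.1805] [array([0.5412, 0.1956, 0.1921]), array([0.5608, 0.1955, 0.1921])]
time_s: 17.75
eef_pos: [0.5497, 0.1952, 0.1979]
eef_rot: [-0.0, 0.709, 0.706, -0.0]
wrist_force: [0.2, -0.3, -1.4]
opening: 0.605
time_s: 18.55
eef_pos: [0.5498, 0.1953, 0.1671]
eef_rot: [-0.0, 0.709, 0.706, 0.0]
wrist_force: [-0.3, -0.4, -1.3]
opening: 0.606
(0.5499, 16)
```

Threaded with no force, about 6 mm above the stack. I'll lower it gently.

```bash
python3 -m pendant '[[[0,0,0.002,0,0,0,1],[0,0,0.0015,0,0,0,1],[0,0,0.001,0,0,0,1],[0,0,0.001,0,0,0,1],[0,0,0,0,0,0,1]]]'; python3 -c "
from h import *
snap('scene','s20');print(dial('s20')[:2])"; python3 -m pendant '[[[0,0,0.0005,0,0,0,1],[0,0,0.0005,0,0,0,1],[0,0,0,0,0,0,1]]]'; python3 -c "
from h import *
snap('scene','s21');print(dial('s21')[:2])"
```

```text
time_s: 19.1
eef_pos: [0.5496, 0.1952, 0.1614]
eef_rot: [-0.0, 0.709, 0.706, -0.0]
wrist_force: [0.3, -0.5, -1.4]
opening: 0.609
(0.5503, 16)
time_s: 19.45
eef_pos: [0.5497, 0.1953, 0.1606]
eef_rot: [-0.0, 0.709, 0.706, -0.0]
wrist_force: [0.1, 0.3, -0.9]
opening: 0.609
(0.55, 16)
```

```bash
python3 -m pendant '[[[0,0,0.0005,0,0,0,1],[0,0,0.0005,0,0,0,1],[0,0,0,0,0,0,1]]]'; python3 -c "
from h import *
snap('scene','s22');print(dial('s22')[:2])"; python3 -m pendant '[[[0,0,0.0005,0,0,0,1],[0,0,0.0003,0,0,0,1],[0,0,0,0,0,0,1]]]'; python3 -c "
from h import *
snap('scene','s23');print(dial('s23')[:2])"
```

```text
time_s: 19.8
eef_pos: [0.5498, 0.1953, 0.1597]
eef_rot: [0.0, 0.709, 0.706, 0.0]
wrist_force: [0.1, 0.7, -0.5]
opening: 0.608
(0.6093, 15)
time_s: 20.15
eef_pos: [0.5498, 0.1952, 0.1589]
eef_rot: [0.0, 0.709, 0.706, 0.0]
wrist_force: [0.5, -0.5, -0.1]
opening: 0.608
(0.6894, 13)
```

```bash
python3 -m pendant '[[[0,0,0.0002,0,0,0,1],[0,0,0,0,0,0,0],[0,0,0,0,0,0,-0.3],[0,0,0,0,0,0,-0.5],[0,0,0,0,0,0,-0.6],[0,0,0,0,0,0,-0.6]]]'; 
python3 -m pendant '[[[0,0,-0.01,0,0,0,-0.6],[0,0,-0.03,0,0,0,-0.6],[0,0,-0.045,0,0,0,-0.6],[0,-0.02,-0.035,0,0,0,-0.6],[0,-0.02,0,0,0,0,-0.6],[0,0,0,0,0,0,-0.6],[0,0,0,0,0,0,-0.6]]]'; python3 -c "
from h import *
snap('wrist','w24');snap('scene','s24');print(dial('s24')[:2],rodfront('w24'))
c,o,im,d=load('s24')
s=cv2.resize(im[205:265,265:325],None,fx=9,fy=9,interpolation=cv2.INTER_CUBIC)
cv2.imwrite('pics/s24c.png',s[:,:,::-1])
"
```

```text
time_s: 20.8
eef_pos: [0.5497, 0.1953, 0.1587]
eef_rot: [0.0, 0.709, 0.706, 0.0]
wrist_force: [-0.2, -0.4, -0.1]
opening: 0.797
time_s: 21.5
eef_pos: [0.5098, 0.1954, 0.279]
eef_rot: [0.0, 0.709, 0.706, 0.0]
wrist_force: [0.5, -0.3, -0.0]
opening: 0.796
(0.7162, 14) (276, 202, np.float64(0.17971150776927255), array([0.5518, 0.1955]), array([0.5511, 0.1954, 0.1789]))
```

View pics/s24c.png

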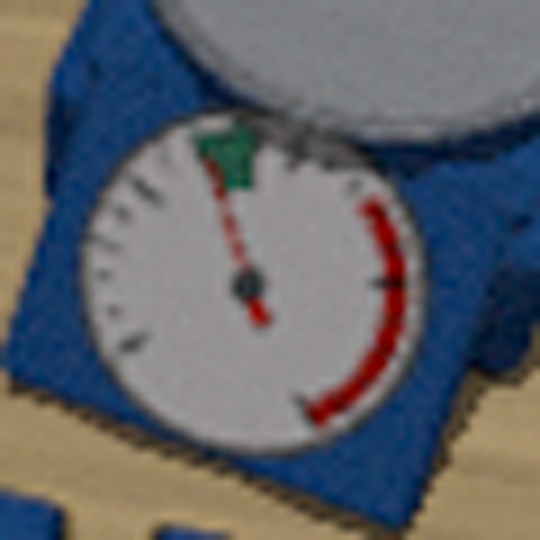

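View pics/w24.png

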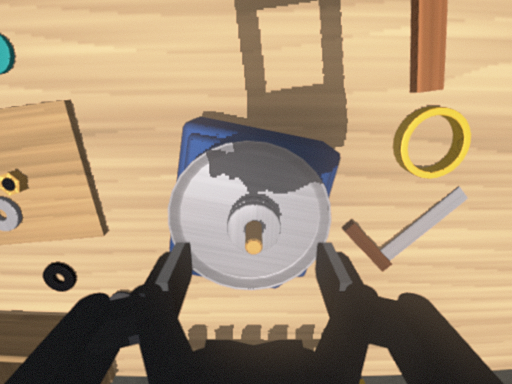

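```bash
python3 - <<'E'
from h import *
c,o,im,d=load('scene0');P=grid(c,d)
m=(P[...,0]>0.68)&(P[...,0]<0.95)&(P[...,1]>-0.1)&(P[...,1]<0.5)&(d>0)&(P[...,2]>0.06)
q=P[m]; print(q.min(0),q.max(0))
m=(P[...,2]>0.02)&(np.hypot(P[...,0]-.67,P[...,1]-.17)<0.05); A=P[m]
ctr=A.mean(0); print(ctr,np.linalg.svd(A-ctr,full_matrices=False)[2][2])
E
```

```text
[ 0.6804872  -0.09997747  0.06000061] [0.94751365 0.39466577 0.23407904]
[0.66555496 0.17124912 0.06337747] [-0.70781053  0.15197895 -0.68985988]
```

```bash
python3 - <<'E'
from h import *
c,o,im,d=load('scene0');P=grid(c,d)
for lo in np.arange(0.68,0.96,0.02):
    m=(P[...,0]>lo)&(P[...,0]<lo+.02)&(P[...,1]>0)&(P[...,1]<0.4)&(d>0)
    print(lo.round(2),np.percentile(P[m][:,2],[50,98,100]).round(3))
dc=np.array([.666,.171,.063]);
E
```

```text
0.68 [0.003 0.056 0.062]
0.7 [0.    0.034 0.043]
0.72 [-0.     0.005  0.025]
0.74 [-0.003  0.004  0.006]
0.76 [-0.741  0.004  0.006]
0.78 [-0.743  0.003  0.006]
0.8 [-0.744  0.003  0.005]
0.82 [-0.003  0.229  0.233]
0.84 [0.128 0.231 0.234]
0.86 [0.018 0.232 0.234]
0.88 [0.074 0.231 0.234]
0.9 [0.137 0.23  0.234]
0.92 [0.036 0.095 0.099]
0.94 [-0.006  0.003  0.005]
```

```bash
python3 -m pendant '[[[-0.004,0.048,0,0,0,0,-0.6],[-0.004,0.048,0,0,0,0,-0.6],[-0.004,0.048,0,0,0,0,-0.6],[-0.004,0.048,0,0,0,0,-0.6],[-0.004,0.043,0,0,0,0,-0.6],[0,0,0.035,0,0,0,-0.6],[0,0,0.035,0,0,0,-0.6],[0,0,0,0,0,0,-0.6],[0,0,0,0,0,0,-0.6]]]'; python3 -c "
from h import *
for i in range(4): snap('wrist','w25_%d'%i)
c,o,im,d=load('w25_0');cv2.imwrite('pics/w25.png',im[:,:,::-1])
I=np.mean([load('w25_%d'%i)[2] for i in range(4)],0).astype(np.uint8)
s=cv2.resize(I[40:190,180:330],None,fx=5,fy=5,interpolation=cv2.INTER_CUBIC)[:600]
cv2.imwrite('pics/w25c.png',s[:,:,::-1])
"
```

```text
time_s: 22.5
eef_pos: [0.7442, 0.1742, 0.2068]
eef_rot: [-0.001, 0.709, 0.706, -0.001]
wrist_force: [-0.1, 0.3, 1.2]
opening: 0.799
```

View pics/w25.png

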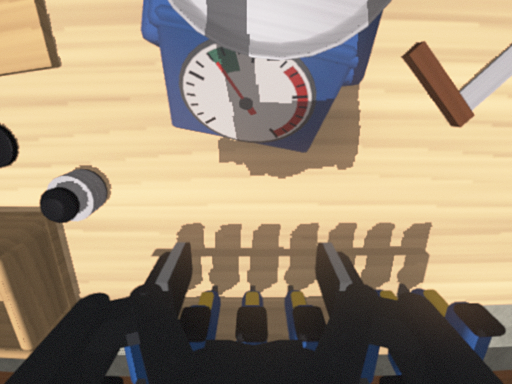

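View pics/w25c.png

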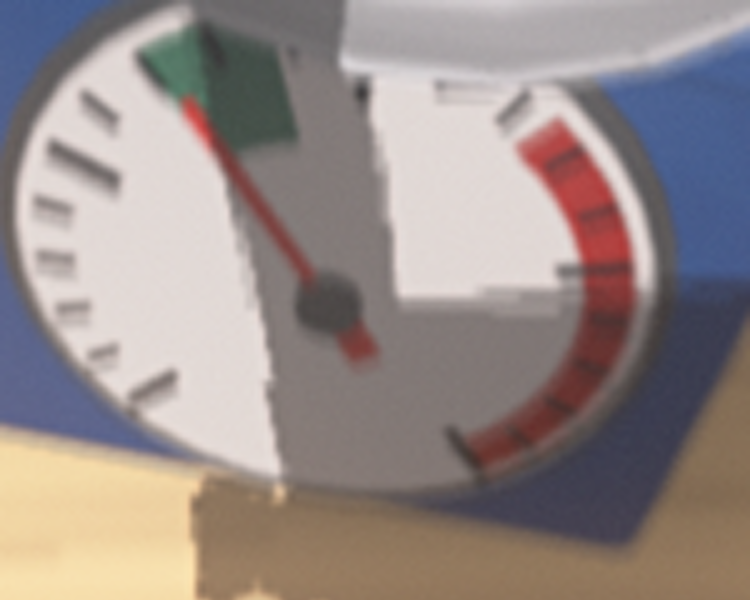

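```bash
python3 - <<'E'
import numpy as np
from scipy.optimize import least_squares
L={0:(155,388),.5:(85,165),1.5:(593,270),2.0:(466,454)}
S={.1:(104,357),.2:(73,313),.3:(56,262),.4:(53,210),.6:(100,112),1.2:(515,110),1.4:(600,215)}
def pr(h,m,r):
    H=np.append(h[:8],1).reshape(3,3); p=H@[r*np.cos(2.4*m),r*np.sin(2.4*m),1]; return p[:2]/p[2]
def res(h): return np.r_[[pr(h,m,h[8])-p for m,p in L.items()],[pr(h,m,1)-p for m,p in S.items()]].ravel()
h0=np.array([-170,-250*.4,328,90,-230,270,0,0,.95.real])
q=least_squares(res,h0,loss='soft_l1',f_scale=3);print(q.cost,q.fun.round(1),q.x[8])
Hi=np.linalg.inv(np.append(q.x[:8],1).reshape(3,3))
def inv(p): w=Hi@[*p,1]; return w[:2]/w[2]
print('centre',pr(q.x,0,0))
for name,a,b in [('hub-tip',(328,300),(186,100)),('tail-tip',(362,350),(186,100)),('hub-mid',(328,300),(232,165)),('green left in-out',None,(138,52)),('green left inner',None,(205,148)),('green right out',None,(277,50)),('gr inner',None,(297,138)),('red start',None,(519,145)),('red start o',None,(556,118))]:
    A=inv(a) if a else np.zeros(2); w=inv(b)-A; print(name,(np.arctan2(w[1],w[0])/2.4).round(4),np.hypot(*w).round(2),inv(b).round(2))
print(pr(q.x,.7,1),pr(q.x,.8,1),pr(q.x,.9,1),pr(q.x,.7,.8))
E
```

```text
13.949078890065616 [-0.7  2.7  0.7  2.3  2.   1.8 -0.3 -2.  -0.4  0.3  0.7 -1.3  0.  -0.3
  0.2 -0.6 -0.4 -1.3 -0.8 -0.1 -0.6 -0.6] 0.9351032911512448
centre [331.16691266 294.28007505]
hub-tip 0.7307 0.89 [-0.13  0.86]
tail-tip 0.7326 1.15 [-0.13  0.86]
hub-mid 0.7304 0.63 [-0.09  0.6 ]
green left in-out 0.7055 1.07 [-0.13  1.06]
green left inner 0.6886 0.7 [-0.06  0.7 ]
green right out 0.8791 0.96 [-0.49  0.82]
gr inner 0.8802 0.65 [-0.34  0.56]
red start 1.2422 0.92 [-0.91  0.15]
red start o 1.2446 1.07 [-1.06  0.16]
[149.54182618  72.28639126] [214.81389521  46.7312674 ] [290.69496561  37.23893133] [190.30155687 122.1055156 ]
```

```bash
python3 -m pendant '[[[0,-0.03,-0.045,0,0,0,-0.6],[0,-0.04,-0.03,0,0,0,-0.6],[0,-0.048,0,0,0,0,-0.6],[0,-0.048,0,0,0,0,-0.6],[0,-0.04,0,0,0,0,-0.6],[0,0,0,0,0,0,-0.6],[0,0,0,0,0,0,-0.6]]]'; python3 -c "
from h import *
snap('scene','s26');snap('wrist','w26');print(dial('s26')[:2])
c,o,im,d=load('w26')
P=grid(c,d);z=P[...,2];m=(abs(P[...,0]-.5515)<.03)&(abs(P[...,1]-.1955)<.03)
print('stack top z', np.median(z[m&(z>.13)&(z<.16)]), np.percentile(z[m&(z>.13)&(z<.16)],[5,95]))
im=load('s26')[2]
s=cv2.resize(im[130:280,100:400],None,fx=2.6,fy=2.6,interpolation=cv2.INTER_CUBIC);cv2.imwrite('pics/s26c.png',s[:,:,::-1])
"
```

```text
time_s: 23.4
eef_pos: [0.5411, 0.1756, 0.2828]
eef_rot: [0.002, 0.708, 0.706, 0.002]
wrist_force: [1.0, -0.4, 0.5]
opening: 0.8
(0.7163, 14)
stack top z 0.1448177117066682 [0.13463621 0.14641569]
```

View pics/s26c.png

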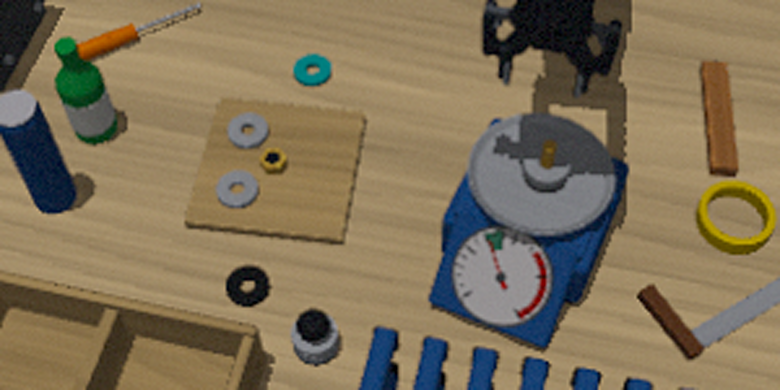

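The picture shows two rings stacked on the rod and the pointer inside the green at (495,240). Two spare rings are still on the board and nothing else has moved. The stack top at z 0.1448 means the tray has sunk about 7.2 mm, or 0.72 kg. I'll hand in.

```bash
python3 -c "
from bench import ctrl
print(ctrl.hand_in())"
```

```text
the job is handed in; nothing more can be done
None
```

I threaded two steel rings one by one over the rod. Each was lowered until the tray carried nearly all its weight (within about 0.04 kg) before I let go, and I handed the job in at about 23.5 s with the gripper clear of everything.

**Pointer:** it rests inside the green sector (0.70–0.875 kg), on its lower side. My three readings disagreed slightly, but all lie in the green:
- **Scene camera:** 0.716 kg.
- **Tray sink:** about 0.72 kg, from the stack top at z 0.1448 m, which also fits both rings lying flat.
- **Wrist close-up:** 0.731 kg.

A third ring would have brought it to about 0.87–0.89 kg, at or past the upper edge, so I stopped at two.

**Rest of the bench:** the last picture shows the two spare rings and the nut still on the board, and everything else in view unmoved. The pointer never came near the red in any reading. I saw no threading force above sensor noise; the largest wrist force in my readings was about 9 N, when gripping a ring on the board.

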